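# Wind up the ring display

## Robot

A 7-joint arm with a two-finger parallel gripper is mounted at the origin on the work surface. World frame = base frame: x ahead of the robot, y to its left, z up, the work surface at z = 0. Lengths are in m, angles in rad, forces in N, time in s.
With the tool pointing down it reaches from about 0.4 to 0.875 m from the base axis. Payload 4.4 kg.
Tool frame: the origin (TCP) lies at the very end of the fingers, on their centre line; the grasp point (between the pads) lies env.grip_point_offset behind it (env.grip_point_offset is the distance from the TCP to the grasp point, in m); z points along the fingers, y is the direction in which the jaws open and shut (so a half turn about z gives the same grasp; the last joint's range is limited). The gripper opens to 85 mm and grips with 20 to 120 N. Pads are 22 mm wide; open, the fingers measure 114 mm over their backs; the gripper's body (76 mm by 85 mm) begins 54 mm behind the grasp point. The pads swing forward as they close: fully open they stand 13 mm farther back than shut.
Start: joints at [1.162, 0.628, 0.038, 1.517, -0.027, 0.996, -0.02], TCP at [0.219, -0.612, 0.231] pointing down, gripper open.
Joint ranges: [-3.06, 3.06], [-0.37, 2.12], [-1.25, 1.32], [0.18, 2.47], [-1.1, 4.24], [0.23, 1.98], [-2.94, 2.94]. Speed limits (rad/s): [2.57, 2.57, 3.14, 3.14, 3.14, 3.14, 3.14].

## Interface

Orientations are given as a unit quaternion [x, y, z, w].
In Python, from station import env, snapshot, recognise, outline_of gives the robot as it stands.
- The arm moves only by the tool arm_command, never from a script. Its argument "motion" is a list of rows, each a list of 4 numbers: the shift along the tool's x, y, z in m, then the turn about the tool's z in degrees. A call has 1 to 10 rows; each row shifts and turns the commanded pose from where the row before left it, along the tool's axes as they then stand; what a row does not reach is not made up. A row lasts 1/12 s, in which the tool goes at most 41.7 mm and 7.16 degrees, less where a joint would pass 70% of its speed; a pose out of reach is approached as far as the arm can. A call with a gripper value outside its range is refused whole. "hand" is the opening, from 0 (shut) to 1 (fully open), set as the call begins (left out, the last holds). The fingers move at their own pace and stop on an object; "grip_force" is the grip in N (left out, the last holds). Time passes only in rows, so rows that do not move let the fingers close. It gives the time, the measured TCP pose, the force and the opening at its end, in the units of the state.
- env.read_state(): the state, without advancing time (a new reading comes with each control period).
- snapshot(name): name is "scene" or "top" or "wrist"; returns a dict with "image" (480x640x3 uint8, red, green, blue), "depth" (480x640 float32, m along the optical axis (not along the pixel's ray), 0 where there is no reading), "fx", "fy", "cx", "cy" (pixels), "R" (3x3) and "t" (3): a world point X has camera coordinates R X + t. Camera axes: x right, y down, z forward; pixel columns grow to the right and rows downward; lengths in m; the calibration is good to about 2 mm. A picture is of the moment at which its call begins.
- env.close_job(): hands the job in, once; it reports no verdict.
Trained networks look in a picture, given as the dict that the camera call returned (one of the last four; its "shot" number tells which), for a name from the list of things; names that differ only in an ending like _2 or _b are one class to them, and where a whole thing is asked for, a point or a joint stands for the part that bears it (a point fixed in the world has none). Each returns a list of dicts, best first, with "p" (0 to 1); they miss things now and then, are a little off and sometimes report something else, mostly with a low value. They report only what shows in the picture. A call takes as long as a camera call. They do not tell look-alikes from the thing itself.
- recognise(picture, target): "centre" ([x, y, z] in m, in world coordinates, good to about 4 mm: the middle of the surface that is visible of it).
- outline_of(picture, target): "mask" (480x640 bool, what is visible of it).
The state is a dict: "clock": time; "joints": joint angles; "joint_vel": joint speeds; "joint_efforts": joint torques, N m; "position": TCP position; "orientation": TCP orientation; "wrist_force": force on the tool from outside, world axes, zero at the start; "ft_torque": the same for the moment, N m; "opening": finger opening in m.
Only numpy, scipy, OpenCV 4.12 (cv2) and the standard library are available. Lean on these libraries where they do the work, as an engineer would, in place of code of your own. Each camera call takes 0.05 s, during which the arm holds its last target. There are 200 camera calls.

## Task

Take the loose red-hubbed crank, seat it fully down on the square shaft end beside the sunken ring tray, and wind it clockwise (seen from above) by its black knob until the tray comes up flush against its top stop, without the crank slipping off on the way. Do it gently: never force the crank down on the shaft or strain it against the stop, and leave everything else on the counter where it is. Let go at the end with the crank left fully down on the shaft.

Things in the scene. Friction and masses are not known exactly. Their poses are not given: they have to be found in the camera images.
- crank_hub (a point): Loose crank, 0.2 to 0.3 kg, standing on its socket. Point: on the socket axis, half-way up the 50 mm high hub. Axes: x along the arm towards the knob, z up. Hub: dark steel socket 30 x 30 mm, 0 to 23 mm high; on it a red block 28 x 28 mm, 23 to 50 mm high, sides parallel to x and y (grip across y). Arm: aluminium, 16 mm wide, at 23 to 32 mm, reaching to x = 80 mm.
- crank_foot (a point): Centre of the bottom face of the crank's socket, 25 mm below crank_hub, same axes. The socket is a square hole 13.2 mm wide and 23 mm deep, open at the bottom, its sides parallel to x and y.
- crank_grip (a point): Middle of the gripping length of the crank's black knob: an upright cylinder of 24 mm diameter that turns freely on the arm's end, its axis 70 mm from the socket axis, 33 to 78 mm above the socket's bottom face; this point lies 55 mm above that face. Axes as crank_hub.
- shaft_top (a point): Centre of the top end of the upright square steel shaft, 94 mm above the counter. 12 mm square, 24 mm long, the last 3 mm tapering to 8 mm square. Axes: those of the lift, NOT of the square, which may stand at any angle about z: not measured, to be found by feel or seen. It turns stiffly (about 0.15 N m) and stays where it is left.
- shaft_root (a point): Foot of the square shaft on its axis, on the top face of the gear housing, 70 mm above the counter. A fully seated crank rests its socket's bottom face here.
- lift: The whole lift, fixed to the counter; origin on the counter under the shaft axis. Wooden case with open top, 204 mm (x) by 184 mm (y), 72 mm high, centred at y = +150 mm of the lift frame, holding the black ring tray; the grey gear housing about the origin carries the shaft.
- ring_tray (a joint): Height in m of the black ring tray's surface relative to the case's rim: 0 is flush, at the top stop; negative is sunk. It starts 21 to 29 mm sunk and rises 8 mm for each full clockwise turn of the shaft (seen from above); the hard top stop is at 0.
- ring_box: Bystander: blue ring box 51 x 51 x 41 mm, origin under its centre.
- bell: Bystander: brass counter bell, 68 mm diameter, 50 mm high, origin under its centre.
- ring_cone: Bystander: white ceramic ring cone, 54 mm diameter, 72 mm high, origin under its centre.
- polish_jar: Bystander: amber jar, 48 mm diameter, 55 mm high, origin under its centre.
- loupe: Bystander: loupe lying flat, 34 mm diameter, 22 mm high, with a 33 mm metal tab to +x, origin under the lens.
- ring_dish: Bystander: blue ring dish, 84 mm diameter, 22 mm high, origin under its centre.
- screwdriver: Bystander: screwdriver lying along its x, 160 mm long, origin under its middle.
There are look-alikes about, which are no part of the job. Several things look just like the part that bears crank_hub: the one meant starts farthest to the robot's left.

How it is judged:
By the outcome, as a careful person would: the job done as asked, in the order asked, and still so for the second after the job is handed in, with the robot touching nothing.
It also fails if it takes over 72 s, if anything falls off the work surface, if the arm or the gripper's body presses on something with over 40 N, if the wrist force passes 120 N, or if a joint passes its speed limit or range.

## Working session

There is one attempt and no reset: what is moved stays moved. The work goes in short steps, Python scripts to look and compute and a tool call to move; the robot and the scene stay as the last step left them, time stands still between calls to the robot, and variables do not carry over. Pictures are saved under pics/ and viewed, about 8 in all and at most 12, crops included, and the job is handed in when it is done.

Besides the shell and the picture viewer there is one more tool, called after ">>>" as name(argument=value, ...) on one line, values as JSON. arm_command: Moves the arm, as the interface text tells. Its arguments: {"type":"object","properties":{"motion":{"type":"array"},"hand":{"type":"number"},"grip_force":{"type":"number"}},"required":["motion"]}

```bash
ls; mkdir -p pics; cat > h.py <<'E'
import numpy as np, cv2
from station import env, snapshot, recognise, outline_of
def save(p,n,crop=None,scale=1):
    im=p["image"][:,:,::-1]
    if crop: a,b,c,d=crop; im=im[b:d,a:c]
    cv2.imwrite("pics/"+n, cv2.resize(im,None,fx=scale,fy=scale,interpolation=cv2.INTER_CUBIC))
def w2p(p,X):
    c=p["R"]@np.array(X)+p["t"]; return np.array([c[0]/c[2]*p["fx"]+p["cx"],c[1]/c[2]*p["fy"]+p["cy"]])
def p2w(p,u,v,z):
    d=p["R"].T@np.array([(u-p["cx"])/p["fx"],(v-p["cy"])/p["fy"],1]); o=-p["R"].T@p["t"]
    return o+d*(z-o[2])/d[2]
def cloud(p):
    v,u=np.mgrid[:480,:640]; z=p["depth"]
    C=np.stack([(u-p["cx"])/p["fx"]*z,(v-p["cy"])/p["fy"]*z,z],-1)
    return (C-p["t"])@p["R"]
E
python3 - <<'E'
from h import *
s=env.read_state(); print(s, env.grip_point_offset)
for n in ("top","scene"):
    p=snapshot(n); save(p,n+"0.png")
    np.savez("/tmp/"+n,**{k:p[k] for k in p})
    print(n,"cam at",-p["R"].T@p["t"])
    for t in ("crank_hub","crank_grip","shaft_top","lift") if n=="top" else ("crank_hub","shaft_top"):
        print(t,[(round(d["p"],2),np.round(d["centre"],3)) for d in recognise(p,t)])
E
```

```text
pics
{'clock': 0.0, 'joints': array([ 1.16220916,  0.6293505 ,  0.03841117,  1.51839567, -0.02698829,
        0.99628312, -0.02000927]), 'joint_vel': array([-0.00097145, -0.00055326, -0.00018778, -0.00193172, -0.0010611 ,
       -0.00113133,  0.00019734]), 'joint_efforts': array([-1.11308313e-03, -5.63417494e+01,  1.22602981e+00, -1.93451500e+01,
        1.09286790e-02,  1.05586799e-02,  2.32461815e-06]), 'position': array([ 0.21830022, -0.61157031,  0.23037684]), 'orientation': array([ 9.85345764e-01,  1.70566131e-01, -1.72488781e-04, -9.44130146e-04]), 'wrist_force': array([-0.36681621,  0.22178355,  0.37112733]), 'ft_torque': array([-0.05144917, -0.05815895,  0.00823332]), 'opening': 0.0853728767367777} 0.0187
top cam at [ 0.19758368 -0.1022919   1.5740158 ]
crank_hub [(0.81, array([ 0.304, -0.57 ,  0.051])), (0.78, array([ 0.506, -0.392,  0.05 ]))]
crank_grip [(0.88, array([ 0.307, -0.563,  0.048])), (0.66, array([ 0.509, -0.392,  0.049]))]
shaft_top [(0.61, array([0.583, 0.154, 0.045]))]
lift [(0.77, array([0.584, 0.153, 0.043])), (0.35, array([ 0.308, -0.316,  0.025]))]
scene cam at [ 1.04693693 -0.80160499  0.90807161]
crank_hub [(0.93, array([ 0.499, -0.398,  0.044])), (0.89, array([ 0.285, -0.569,  0.048]))]
shaft_top [(0.66, array([0.588, 0.136, 0.047]))]
```

View pics/top0.png

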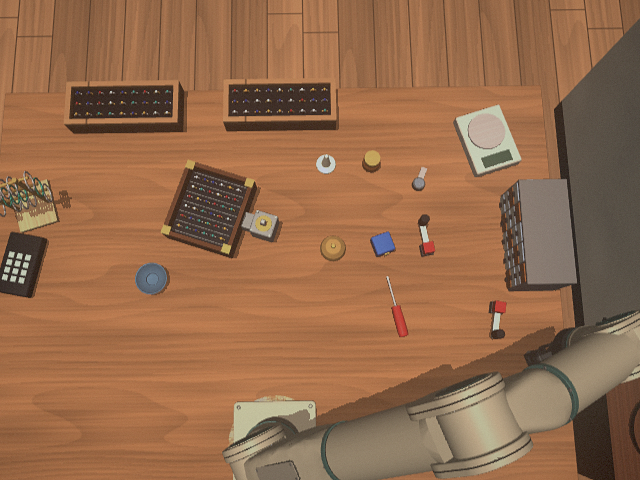

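View pics/scene0.png

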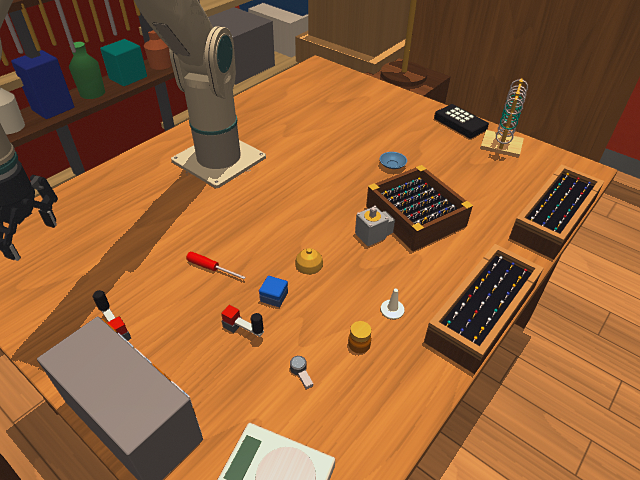

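Top view (pics 1): two cranks. One has its hub at px (428,247) and knob at (425,220). The other is at (498,305), further right and nearer the robot. The robot's left is +y, which is image left, so the target is the one at (428,247), world about (0.5,-0.39). The lift case is around (210,208) and the shaft housing at (263,224). The scene view (pics 2) confirms this and shows nothing occluding the target.

```bash
python3 - <<'E'
from h import *
p=dict(np.load("/tmp/top.npz")); W=cloud(p); im=p["image"].astype(int)
r,g,b=im[...,0],im[...,1],im[...,2]
roi=np.zeros((480,640),bool); roi[205:262,410:445]=1
red=roi&(r>150)&(g<60)&(b<70)&(W[...,2]>.035)
kn=roi&(im.sum(-1)<150)&(W[...,2]>.06)
print(red.sum(),W[red].mean(0),W[red][:,2].max(),kn.sum(),W[kn].mean(0))
hub=W[red].mean(0);k=W[kn].mean(0);print("yaw crank",np.degrees(np.arctan2(k[1]-hub[1],k[0]-hub[0])),np.hypot(*(k-hub)[:2]))
sh=np.zeros_like(roi); sh[205:245,240:282]=1
m=sh&(W[...,2]>.082); print("shaft",m.sum(),W[m].mean(0),W[m][:,2].max())
v,u=np.nonzero(m);print(u.mean(),v.mean(), p2w(p,u.mean(),v.mean(),.09))
hs=sh&(abs(W[...,2]-.07)<.006); print("housing",hs.sum(),W[hs].mean(0))
o=outline_of
# gold corners of case
gold=(r>170)&(g>130)&(b<110)&(W[...,2]>.06)&(W[...,2]<.085); gold[:,260:]=0
n,l,s,c=cv2.connectedComponentsWithStats(gold.astype(np.uint8))
for i in range(1,n):
    if s[i,4]>15: print(s[i,4],W[l==i].mean(0))
from scipy.spatial.transform import Rotation as R
st=env.read_state();print(R.from_quat(st["orientation"]).as_matrix().round(3))
E
```

```text
2 [ 0.47232644 -0.39607432  0.05291561] 0.05372662311086698 10 [ 0.51294252 -0.35362054  0.21899143]
yaw crank 46.2673127791164 0.058753643522064636
shaft 43 [ 0.43296608 -0.01683107  0.57449271] 1.574015799948466
259.6744186046512 223.62790697674419 [0.54145474 0.03184342 0.09      ]
housing 514 [0.54961851 0.02958974 0.07068458]
37 [0.93739899 0.05178483 0.07232463]
253 [0.88321478 0.11329129 0.07093941]
130 [0.87046051 0.26218393 0.07111191]
47 [0.83174018 0.05268137 0.07099228]
50 [0.83198297 0.52706026 0.07087097]
61 [0.83086012 0.44971611 0.07111832]
68 [0.70770692 0.21503354 0.0737148 ]
65 [0.65625294 0.06078468 0.0736818 ]
42 [0.54776137 0.03863116 0.07160123]
68 [0.53507916 0.2731182  0.0737377 ]
67 [0.48317174 0.11893816 0.07335226]
[[ 0.942  0.336 -0.   ]
 [ 0.336 -0.942  0.   ]
 [ 0.    -0.    -1.   ]]
```

```bash
cat >> h.py <<'E'
from scipy.spatial.transform import Rotation as Ro
def tool(xyz=None,yaw=None):
    "shift in tool axes to reach xyz (world TCP), and turn about tool z (deg) to bring tool x to world yaw"
    s=env.read_state(); M=Ro.from_quat(s["orientation"]).as_matrix(); y0=np.degrees(np.arctan2(M[1,0],M[0,0]))
    print("pos",s["position"].round(4),"yaw",round(y0,2),"clock",round(s["clock"],2),"F",s["wrist_force"].round(2),"T",s["ft_torque"].round(2),"open",round(s["opening"],4),"tilt",M[:,2].round(4))
    if xyz is not None: print("shift(tool)",(M.T@(np.array(xyz)-s["position"])*1000).round(1),"mm")
    if yaw is not None: print("turn",[-(((yaw-y0)+a+180)%360-180).round(2) for a in (0,180)])
E
python3 - <<'E'
from h import *
p=dict(np.load("/tmp/top.npz")); im=p["image"].astype(int)
r,g,b=im[...,0],im[...,1],im[...,2]
roi=np.zeros((480,640),bool); roi[205:262,410:445]=1
red=roi&(r>130)&(r>2.5*g)&(r>2.5*b)
kn=roi&(im.sum(-1)<130)
v,u=np.nonzero(red);vk,uk=np.nonzero(kn)
print(red.sum(),u.mean(),v.mean(),kn.sum(),uk.mean(),vk.mean())
h=p2w(p,u.mean(),v.mean(),.047);k=p2w(p,uk.mean(),vk.mean(),.068);print(h,k)
yaw=np.degrees(np.arctan2(*(k-h)[1::-1]));print(yaw,np.hypot(*(k-h)[:2]))
tool([h[0],h[1],.24],yaw)
w=snapshot("wrist");s=env.read_state();M=Ro.from_quat(s["orientation"]).as_matrix()
print("cam in tool",M.T@(-w["R"].T@w["t"]-s["position"]),"cam axes in tool",(w["R"]@M).round(3),w["fx"])
E
```

```text
99 428.44444444444446 246.95959595959596 6 422.0 223.33333333333334
[ 0.48263833 -0.39885675  0.047     ] [ 0.54050031 -0.38152668  0.068     ]
16.67332066560112 0.060401488455583276
pos [ 0.2185 -0.6121  0.2312] yaw 19.64 clock 0.4 F [-0.16 -0.03 -0.6 ] T [-0.05  0.01  0.01] open 0.0852 tilt [-1.e-04  3.e-04 -1.e+00]
shift(tool) [ 320.5 -112.1   -8.8] mm
turn [np.float64(2.97), np.float64(-177.03)]
cam in tool [ 0.07707809 -0.00020066 -0.14136428] cam axes in tool [[-0.001  1.     0.001]
 [-0.954 -0.    -0.3  ]
 [-0.3   -0.001  0.954]] 427.0297938668047
```

>>> arm_command(motion=[[0.032,-0.0112,0,0],[0.032,-0.0112,0,0],[0.032,-0.0112,0,0],[0.032,-0.0112,0,0],[0.032,-0.0112,0,0],[0.032,-0.0112,0,0],[0.032,-0.0112,0,0],[0.032,-0.0112,0,0],[0.032,-0.0112,0,0],[0.032,-0.0112,0,0]])

```text
clock: 1.28
position: [0.4834, -0.398, 0.2315]
orientation: [0.985, 0.171, 0.0, 0.0]
wrist_force: [0.0, -0.0, 0.3]
opening: 0.0854
```

>>> arm_command(motion=[[0,0,0.01,0],[0,0,0.01,0],[0,0,0.01,0],[0,0,0,0],[0,0,0,0]])

```text
clock: 1.7
position: [0.4803, -0.4003, 0.2004]
orientation: [0.986, 0.169, -0.001, -0.0]
wrist_force: [-0.1, -0.5, -0.3]
opening: 0.0853
```

```bash
python3 - <<'E'
from h import *
tool()
w=snapshot("wrist"); save(w,"w1.png"); np.savez("/tmp/w1",**w)
for t in ("crank_hub","crank_grip"): print(t,[(round(d["p"],2),np.round(d["centre"],3)) for d in recognise(w,t)])
E
```

```text
pos [ 0.4803 -0.4003  0.2004] yaw 19.48 clock 1.7 F [-0.08 -0.45 -0.3 ] T [-0.05  0.02 -0.04] open 0.0853 tilt [-2.3e-03  6.0e-04 -1.0e+00]
crank_hub [(0.85, array([ 0.333, -0.562,  0.031])), (0.81, array([ 0.511, -0.392,  0.05 ])), (0.52, array([ 0.498, -0.18 ,  0.022]))]
crank_grip [(0.79, array([ 0.51 , -0.396,  0.054])), (0.77, array([ 0.33 , -0.562,  0.026]))]
```

View pics/w1.png

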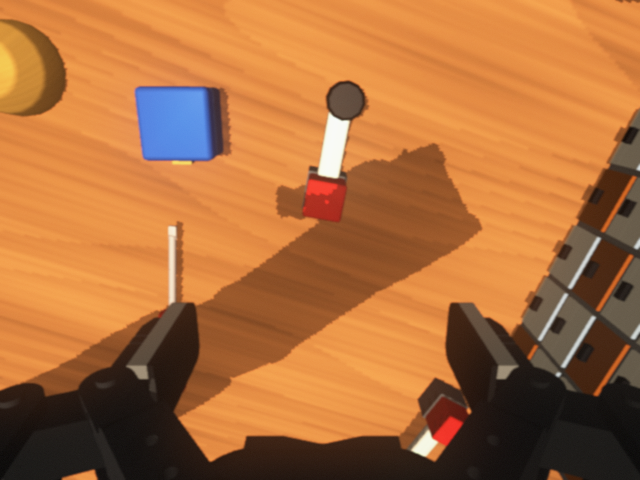

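Wrist view (pics 3): target hub red top around (325,197) with knob top at (347,100). The finger jaws are at the bottom, and the decoy is at (445,420).

```bash
cat >> h.py <<'E'
def crank(w,roi,z0=0.0):
    im=w["image"].astype(int); r,g,b=im[...,0],im[...,1],im[...,2]
    m=np.zeros((480,640),bool); a,c,d,e=roi; m[c:e,a:d]=1
    red=(m&(r>110)&(r>2.5*g)&(r>2.5*b)); kn=m&(im.max(-1)<85)
    def big(x):
        n,l,s,c=cv2.connectedComponentsWithStats(x.astype(np.uint8)); i=1+np.argmax(s[1:,4]); return l==i
    R=big(red); v,u=np.nonzero(R)
    P=np.array([p2w(w,a,b,z0+.05)[:2] for a,b in zip(u,v)])
    rect=cv2.minAreaRect((P*1000).astype(np.float32)); K=big(kn); vk,uk=np.nonzero(K)
    Q=np.array([p2w(w,a,b,z0+.078)[:2] for a,b in zip(uk,vk)]); kc=cv2.minEnclosingCircle((Q*1000).astype(np.float32))
    h=np.array(rect[0]);k=np.array(kc[0]);d=k-h
    print("rect",rect,"mean",P.mean(0)*1000,"knob",kc,"mean",Q.mean(0)*1000,"yaw",np.degrees(np.arctan2(d[1],d[0])),"len",np.hypot(*d))
E
python3 - <<'E'
from h import *
crank(dict(np.load("/tmp/w1.npz")),(270,60,400,240))
E
```

```text
rect ((484.0965576171875, -399.9049072265625), (28.057371139526367, 27.30588722229004), 8.733628273010254) mean [ 484.25810325 -399.81828216] knob ((552.13525390625, -389.0666198730469), 11.209956169128418) mean [ 552.90723056 -389.14120246] yaw 9.050939260070454 len 68.89653594682873
```

>>> arm_command(motion=[[0.0039,0.0009,0.005,5.2],[0,0,0.015,5.2],[0,0,0.02,0],[0,0,0.02,0],[0,0,0.02,0],[0,0,0.02,0],[0,0,0,0],[0,0,0,0],[0,0,0,0]], hand=0.65)

```text
clock: 2.6
position: [0.4869, -0.3996, 0.1027]
orientation: [0.997, 0.08, 0.001, 0.001]
wrist_force: [-0.1, -0.0, 0.5]
opening: 0.0552
```

```bash
python3 - <<'E'
from h import *
w=snapshot("wrist"); save(w,"w2.png")
tool([.4843,-.3998,.026],9)
try: crank(w,(200,60,440,330))
except Exception as e: print(e)
E
```

```text
pos [ 0.4871 -0.3997  0.103 ] yaw 9.22 clock 2.65 F [ 0.51  0.74 -0.59] T [ 0.   -0.05  0.03] open 0.0555 tilt [ 0.0023 -0.0018 -1.    ]
shift(tool) [-2.9 -0.5 77. ] mm
turn [np.float64(0.22), np.float64(-179.78)]
rect ((484.39227294921875, -400.1654357910156), (27.391765594482422, 27.024545669555664), 9.145856857299805) mean [ 484.47443815 -400.17303822] knob ((479.2938232421875, -440.263916015625), 10.68605899810791) mean [ 477.30946354 -438.85559997] yaw -97.24617352120728 len 40.421310044808244
```

View pics/w2.png

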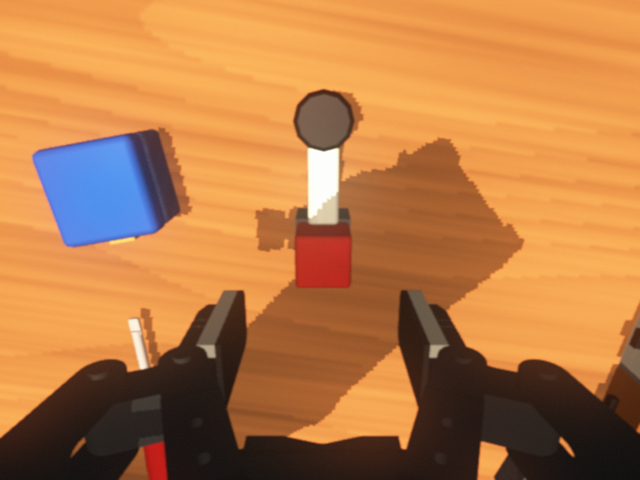

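Aligned (pics 4): hub at (323,260), centred between the jaws, knob straight ahead at (324,120).

>>> arm_command(motion=[[-0.0027,-0.0003,0.014,0],[0,0,0.015,0],[0,0,0.015,0],[0,0,0.013,0],[0,0,0.012,0],[0,0,0.008,0],[0,0,0,0],[0,0,0,0]])

```text
clock: 3.32
position: [0.4836, -0.3988, 0.0242]
orientation: [0.997, 0.081, -0.0, -0.0]
wrist_force: [0.3, 0.1, 0.2]
opening: 0.0549
```

>>> arm_command(motion=[[0,0,0,0],[0,0,0,0],[0,0,0,0],[0,0,0,0],[0,0,0,0],[0,0,0,0],[0,0,0,0]], hand=0, grip_force=35)

```text
clock: 3.9
position: [0.4841, -0.3994, 0.0253]
orientation: [0.997, 0.081, 0.001, 0.001]
wrist_force: [-0.3, 0.7, 5.4]
opening: 0.0271
```

>>> arm_command(motion=[[0,0,-0.005,0],[0,0,-0.01,0],[0,0,-0.015,0],[0,0,-0.02,0],[0,0,-0.025,0],[0,0,-0.025,0],[0,0,-0.025,0],[0,0,-0.025,0],[0,0,0,0],[0,0,0,0]])

```text
clock: 4.73
position: [0.484, -0.3991, 0.1758]
orientation: [0.997, 0.081, 0.001, 0.001]
wrist_force: [0.3, 0.4, -3.7]
opening: 0.0276
```

```bash
python3 - <<'E'
from h import *
w=snapshot("wrist"); save(w,"w3.png")
tool([.548,.025,.19])
tool([.548-.12*.95,.025-.12*.3,.2])
E
```

```text
pos [ 0.4831 -0.3983  0.1741] yaw 9.25 clock 4.78 F [ 0.4  -0.11 -2.65] T [0.   0.08 0.02] open 0.0275 tilt [-5.e-04  6.e-04 -1.e+00]
shift(tool) [ 132.1 -407.4  -15.7] mm
pos [ 0.4831 -0.3983  0.1741] yaw 9.25 clock 4.78 F [ 0.4  -0.11 -2.65] T [0.   0.08 0.02] open 0.0275 tilt [-5.e-04  6.e-04 -1.e+00]
shift(tool) [  13.8 -390.2  -25.6] mm
```

View pics/w3.png

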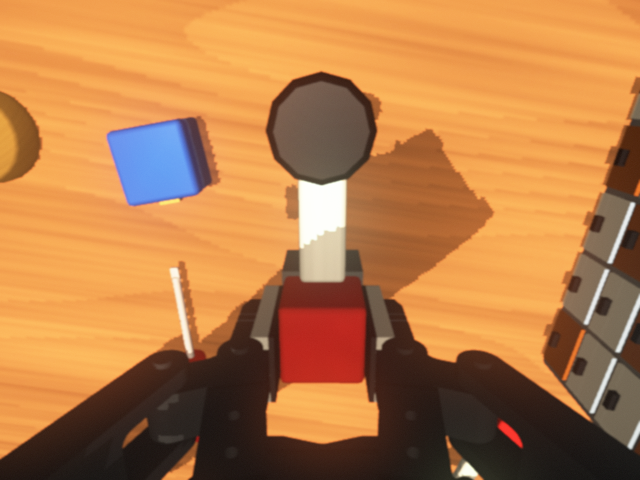

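Crank is held straight (pics 5): red hub between pads at (322,330), knob at (321,128). Moving beside the shaft to look at its square.

>>> arm_command(motion=[[0.008,-0.02,-0.0025,0],[0.008,-0.033,-0.0025,0],[0.008,-0.035,-0.0025,0],[0.008,-0.035,-0.0025,0],[0.008,-0.035,-0.0025,0],[0.008,-0.035,-0.0025,0],[0.008,-0.035,-0.0025,0],[0.008,-0.035,-0.0025,0],[0.008,-0.035,-0.0025,0],[0.008,-0.025,-0.0025,0]])

```text
clock: 5.62
position: [0.5085, -0.0631, 0.1976]
orientation: [0.997, 0.082, -0.002, -0.001]
wrist_force: [0.4, -0.7, -2.2]
opening: 0.0272
```

>>> arm_command(motion=[[0,0,0,0],[0,0,0,0],[0,0,0,0],[0,0,0,0]])

```text
clock: 5.95
position: [0.5097, -0.0687, 0.1984]
orientation: [0.997, 0.079, -0.001, 0.0]
wrist_force: [0.3, 0.1, -2.0]
opening: 0.0277
```

```bash
python3 - <<'E'
from h import *
w=snapshot("wrist"); np.savez("/tmp/w4",**w); tool([.548,.025,.19])
c=w2p(w,[.548,.025,.094]);print(c)
a,b=int(max(0,c[0]-75)),int(max(0,c[1]-60)); print(a,b)
save(w,"w4.png",(a,b,a+150,b+120),5)
E
```

```text
pos [ 0.5098 -0.0688  0.1986] yaw 9.09 clock 6.0 F [ 0.56 -0.83 -2.54] T [-0.02  0.05 -0.01] open 0.0276 tilt [-1.7e-03 -7.0e-04 -1.0e+00]
shift(tool) [ 52.5 -86.6   8.5] mm
[169.73698192 135.87169392]
94 75
```

View pics/w4.png

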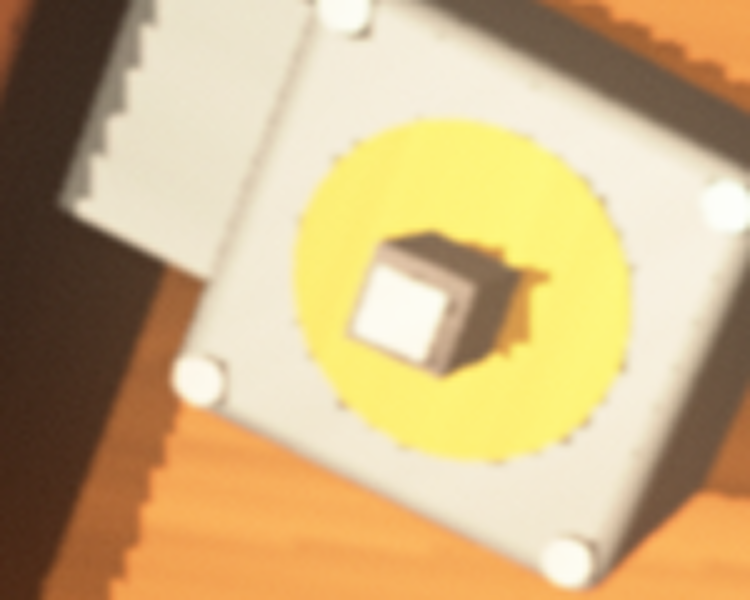

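Crop (pics 6): bright shaft-top square centred near crop (403,312), i.e. px (174.6,137.4), with its edges roughly parallel to the housing, on a yellow disc centred near crop (463,290).

```bash
python3 - <<'E'
from h import *
w=dict(np.load("/tmp/w4.npz")); a,b=94,75
im=cv2.resize(w["image"][b:b+120,a:a+150],None,fx=5,fy=5,interpolation=cv2.INTER_CUBIC).astype(int)
def up2w(pts,z): return np.array([p2w(w,(x+.5)/5-.5+a,(y+.5)/5-.5+b,z)[:2]*1000 for x,y in pts])
for th in (190,210,225):
    m=(im[...,2]>th)
    n,l,s,c=cv2.connectedComponentsWithStats(m.astype(np.uint8)); k=l[312,403]
    v,u=np.nonzero(l==k); P=up2w(np.c_[u,v],.094); print(th,len(v),cv2.minAreaRect(P.astype(np.float32)),P.mean(0))
C=up2w([(383,264),(450,295),(428,362),(354,333)],.094); print("hand",C.mean(0),[np.degrees(np.arctan2(*(C[(i+1)%4]-C[i])[::-1]))%90 for i in range(4)])
C=up2w([(385,240),(475,285),(440,377),(347,333)],.091); print("taper base",C.mean(0),[np.degrees(np.arctan2(*(C[(i+1)%4]-C[i])[::-1]))%90 for i in range(4)])
y=(im[...,0]>190)&(im[...,2]<150)&(im[...,1]>190)
v,u=np.nonzero(y); h=cv2.convexHull(np.c_[u,v].astype(np.int32))[:,0]; P=up2w(h,.0705)
print("disc",cv2.fitEllipse(P.astype(np.float32)))
E
```

```text
190 5811 ((547.5601806640625, 22.928524017333984), (8.718117713928223, 8.847713470458984), 73.30014038085938) [547.63609739  22.95444797]
210 5129 ((547.5494995117188, 22.914241790771484), (8.202923774719238, 8.291759490966797), 73.84768676757812) [547.60806178  22.92270608]
225 4529 ((547.545654296875, 22.878231048583984), (7.726194381713867, 7.850179672241211), 73.93966674804688) [547.59299471  22.89922941]
hand [547.59117037  22.37587659] [np.float64(73.63624072392007), np.float64(75.69312212520776), np.float64(77.05344034105687), np.float64(70.82564956519418)]
taper base [547.78512896  22.45598751] [np.float64(71.85972728029746), np.float64(73.32286076662419), np.float64(72.82547922093137), np.float64(71.31008797609124)]
disc ((527.7442016601562, 29.157724380493164), (52.62485122680664, 83.81088256835938), 72.46469116210938)
```

```bash
python3 - <<'E'
from h import *
w=snapshot("wrist"); np.savez("/tmp/w5",**w); s=env.read_state(); M=Ro.from_quat(s["orientation"]).as_matrix(); tool()
for dz in (.0247,):
  for x in (.014,-.014):
    print(x,[w2p(w,s["position"]+M@np.array([x,y,-dz])).round(1) for y in (-.014,.014)], "bottom edge of red",w2p(w,s["position"]+M@np.array([x,0,.0023])).round(1))
for o in (.0583,.070,.0817): print("knob",o,w2p(w,s["position"]+M@np.array([o,0,-.0527])).round(1))
im=w["image"].astype(int); col=im[255:400,318:328].mean(1).astype(int)
for i in range(0,145,3): print(255+i,col[i],end=";")
kn=(im.max(-1)<85); kn[200:]=0; v,u=np.nonzero(kn&(abs(np.arange(640)-322)<80)[None]); print("\nknob rows",v.min(),v.max(),u.min(),u.max())
print(w["depth"][330,322],w["depth"][128,322])
save(w,"w5.png")
E
```

```text
pos [ 0.51   -0.0687  0.1988] yaw 9.09 clock 6.05 F [ 0.73  0.17 -3.57] T [-0.02  0.01 -0.01] open 0.0273 tilt [-1.2e-03 -5.0e-04 -1.0e+00]
0.014 [array([276.8, 307.4]), array([368.8, 307.4])] bottom edge of red [322.7 271.6]
-0.014 [array([279.7, 384.8]), array([366. , 384.7])] bottom edge of red [322.7 338.7]
knob 0.0583 [323.  183.4]
knob 0.07 [323.  126.6]
knob 0.0817 [323.  65.]
255 [219 201 169];258 [218 201 169];261 [217 200 167];264 [217 200 167];267 [216 199 166];270 [216 198 166];273 [215 197 165];276 [214 197 164];279 [209 191 159];282 [141  98  79];285 [112  47  35];288 [111  46  34];291 [111  45  33];294 [110  42  32];297 [110  41  30];300 [109  38  29];303 [109  37  28];306 [113  36  27];309 [153  39  30];312 [173  41  32];315 [182  41  32];318 [183  40  32];321 [183  39  31];324 [183  38  30];327 [182  38  30];330 [181  37  29];333 [181  37  28];336 [181  36  29];339 [181  36  28];342 [181  36  29];345 [181  36  28];348 [181  36  28];351 [181  36  28];354 [181  35  27];357 [182  36  28];360 [182  36  28];363 [182  35  28];366 [182  37  28];369 [181  36  27];372 [180  36  27];375 [180  37  27];378 [180  37  27];381 [171  37  26];384 [225 139  69];387 [215 129  64];390 [180 102  50];393 [173  98  49];396 [164  92  46];399 [167  94  46];
knob rows 73 183 267 375
0.13403094 0.087725244
```

View pics/w5.png

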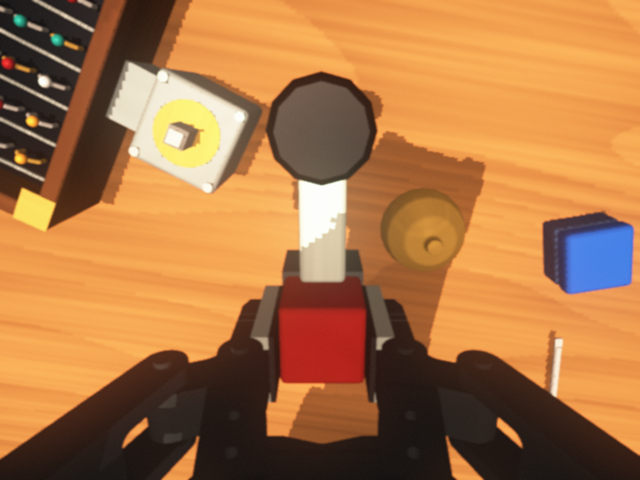

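Full wrist frame (pics 7): shaft at px (178,136). Hub top spans rows 307–383, as predicted to about 0.3 mm, so the crank is centred in the grip. Moving over the shaft and turning the crank to the square's angle.

>>> arm_command(motion=[[0.0128,-0.0212,0,0],[0.0128,-0.0212,0,0],[0.0128,-0.0211,0,0],[0.0128,-0.0211,0,0],[0,0,0.01,6.4],[0,0,0.01,6.4],[0,0,0.01,6.4],[0,0,0.01,6.4],[0,0,0,0],[0,0,0,0]])

```text
clock: 6.88
position: [0.5471, 0.0238, 0.1589]
orientation: [0.99, -0.141, -0.001, 0.0]
wrist_force: [0.1, 0.7, -2.0]
opening: 0.0273
```

>>> arm_command(motion=[[0,0,0.005,0],[0,0,0.005,0],[0,0,0,0],[0,0,0,0]])

```text
clock: 7.22
position: [0.5474, 0.0244, 0.1492]
orientation: [0.99, -0.142, -0.0, -0.0]
wrist_force: [0.6, -0.0, -2.9]
opening: 0.0269
```

```bash
python3 - <<'E'
from h import *
tool([.5473,.0230,.122],-16.5)
E
```

```text
pos [0.5474 0.0244 0.1492] yaw -16.33 clock 7.22 F [ 0.62 -0.04 -2.86] T [0.   0.02 0.06] open 0.0269 tilt [-3.e-04  2.e-04 -1.e+00]
shift(tool) [ 0.3  1.4 27.2] mm
turn [np.float64(0.17), np.float64(-179.83)]
```

```bash
cat >> h.py <<'E'
def avg(n=8,F=True):
    L=[]
    for i in range(n):
        snapshot("wrist"); s=env.read_state(); M=Ro.from_quat(s["orientation"]).as_matrix()
        L.append(np.r_[s["position"]*1000,np.degrees(np.arctan2(M[1,0],M[0,0])),s["wrist_force"],s["ft_torque"],s["opening"]*1000])
    L=np.array(L); print("clock",s["clock"].__round__(2),"avg",L.mean(0).round(2).tolist(),"sd",L.std(0).round(2).tolist()); return L.mean(0)
E
python3 - <<'E'
from h import *
avg(8)
E
```

```text
clock 7.62 avg [547.71, 24.52, 149.52, -16.35, 0.1, -0.16, -2.56, -0.0, 0.03, 0.02, 27.38] sd [0.05, 0.07, 0.06, 0.0, 0.37, 0.35, 0.5, 0.02, 0.03, 0.03, 0.14]
```

>>> arm_command(motion=[[0,0.0015,0.005,0.2],[0,0,0.007,0],[0,0,0.007,0],[0,0,0.004,0],[0,0,0.002,0],[0,0,0,0],[0,0,0,0]])

```text
clock: 8.2
position: [0.5471, 0.0231, 0.1241]
orientation: [0.99, -0.144, -0.0, 0.0]
wrist_force: [-0.7, 0.3, -3.3]
opening: 0.0276
```

```bash
python3 - <<'E'
from h import *
avg(4)
E
```

```text
clock 8.4 avg [547.37, 23.11, 124.51, -16.56, -0.07, -0.19, -2.78, -0.01, 0.03, -0.01, 27.49] sd [0.05, 0.01, 0.1, 0.0, 0.24, 0.55, 0.55, 0.03, 0.03, 0.03, 0.22]
```

Free load is about −2.7 N. Creep down and watch the forces.

>>> arm_command(motion=[[0,0,0.002,0],[0,0,0.002,0],[0,0,0.001,0],[0,0,0.001,0],[0,0,0.001,0],[0,0,0.001,0],[0,0,0,0],[0,0,0,0]])

```text
clock: 9.07
position: [0.5477, 0.023, 0.1164]
orientation: [0.99, -0.144, 0.001, -0.0]
wrist_force: [1.1, -0.1, -2.1]
opening: 0.0276
```

```bash
python3 - <<'E'
from h import *
avg(4)
E
```

```text
clock 9.27 avg [547.61, 23.02, 116.44, -16.57, 1.29, -0.19, -2.21, -0.04, -0.33, -0.01, 27.45] sd [0.02, 0.02, 0.01, 0.0, 0.66, 0.24, 0.49, 0.02, 0.01, 0.0, 0.23]
```

>>> arm_command(motion=[[0.0004,0,0,0],[0,0,0.001,0],[0,0,0.001,0],[0,0,0.001,0],[0,0,0,0],[0,0,0,0]])

```text
clock: 9.77
position: [0.548, 0.0229, 0.1133]
orientation: [0.99, -0.144, 0.0, 0.0]
wrist_force: [2.6, -0.5, -3.0]
opening: 0.0276
```

```bash
python3 - <<'E'
from h import *
avg(4)
E
```

```text
clock 9.97 avg [547.91, 22.9, 113.27, -16.56, 3.2, -0.76, -3.95, -0.2, -0.74, 0.02, 27.5] sd [0.01, 0.02, 0.02, 0.0, 0.45, 0.32, 0.67, 0.01, 0.04, 0.02, 0.23]
```

>>> arm_command(motion=[[0.0004,0,0,0],[0,0,0.001,0],[0,0,0.001,0],[0,0,0,0],[0,0,0,0]])

```text
clock: 10.38
position: [0.548, 0.0228, 0.1113]
orientation: [0.99, -0.144, 0.0, -0.0]
wrist_force: [3.3, -0.8, -3.4]
opening: 0.0269
```

```bash
python3 - <<'E'
from h import *
avg(4)
E
```

```text
clock 10.58 avg [547.96, 22.86, 111.3, -16.56, 2.59, -0.54, -3.2, -0.17, -0.65, 0.02, 27.3] sd [0.02, 0.01, 0.01, 0.0, 0.58, 0.34, 0.64, 0.01, 0.02, 0.03, 0.09]
```

>>> arm_command(motion=[[0.0006,0,0,0],[0,0,0.001,0],[0,0,0.002,0],[0,0,0.001,0],[0,0,0,0],[0,0,0,0]])

```text
clock: 11.08
position: [0.5481, 0.0228, 0.107]
orientation: [0.99, -0.144, -0.0, 0.0]
wrist_force: [1.0, -0.7, -3.4]
opening: 0.0274
```

```bash
python3 - <<'E'
from h import *
avg(4)
E
```

```text
clock 11.28 avg [548.06, 22.77, 107.13, -16.56, 0.98, -0.44, -3.23, -0.04, -0.21, -0.02, 27.42] sd [0.02, 0.01, 0.05, 0.0, 0.44, 0.21, 0.35, 0.04, 0.06, 0.04, 0.12]
```

>>> arm_command(motion=[[0.0003,0,0,0],[0,0,0.002,0],[0,0,0.002,0],[0,0,0.002,0],[0,0,0.002,0],[0,0,0.001,0],[0,0,0,0],[0,0,0,0]])

```text
clock: 11.95
position: [0.5487, 0.0226, 0.0982]
orientation: [0.99, -0.144, -0.0, 0.0]
wrist_force: [0.8, -0.4, -2.6]
opening: 0.0276
```

```bash
python3 - <<'E'
from h import *
avg(4)
E
```

```text
clock 12.15 avg [548.83, 22.63, 98.37, -16.56, 0.03, -0.68, -2.57, -0.0, 0.01, 0.02, 27.44] sd [0.02, 0.01, 0.04, 0.0, 0.42, 0.24, 0.29, 0.03, 0.03, 0.02, 0.17]
```

>>> arm_command(motion=[[0,0,0.001,0],[0,0,0.001,0],[0,0,0.0007,0],[0,0,0.0005,0],[0,0,0,0],[0,0,0,0]])

```text
clock: 12.65
position: [0.5489, 0.0227, 0.096]
orientation: [0.99, -0.144, 0.0, -0.0]
wrist_force: [-3.1, -0.5, 6.9]
opening: 0.0274
```

```bash
python3 - <<'E'
from h import *
avg(4)
E
```

```text
clock 12.85 avg [548.94, 22.63, 96.06, -16.57, -2.04, 0.11, 6.42, 0.03, 0.48, -0.02, 27.54] sd [0.01, 0.01, 0.01, 0.0, 0.18, 0.31, 0.14, 0.01, 0.02, 0.02, 0.15]
```

Contact at TCP z = 96.1 mm, which puts the foot at 70.8 mm, i.e. on the housing with about 9 N. I'll ease off, release and rise clear of the hub.

>>> arm_command(motion=[[0,0,-0.0006,0],[0,0,0,0],[0,0,0,0],[0,0,0,0],[0,0,0,0],[0,0,0,0]], hand=0.65)

```text
clock: 13.35
position: [0.5488, 0.0226, 0.0956]
orientation: [0.99, -0.144, 0.0, 0.0]
wrist_force: [-1.4, -0.2, -0.0]
opening: 0.0552
```

>>> arm_command(motion=[[0,0,-0.015,0],[0,0,-0.02,0],[0,0,-0.02,0],[0,0,-0.02,0],[0,0,-0.02,0],[0,0,0,0],[0,0,0,0],[0,0,0,0]])

```text
clock: 14.02
position: [0.5482, 0.0227, 0.1901]
orientation: [0.99, -0.144, -0.001, 0.0]
wrist_force: [0.1, -0.3, -0.8]
opening: 0.0556
```

```bash
python3 - <<'E'
from h import *
w=snapshot("wrist"); np.savez("/tmp/w6",**w); save(w,"w6.png"); tool([.6163,.0026,.16]); avg(2)
W=cloud(w); print("z centre px of hub top (exp .120), knob top (exp .148)")
for X in ([.5490,.0226,.12],[.6163,.0026,.148]):
    u,v=w2p(w,X).round().astype(int); print((u,v),np.median(W[v-4:v+5,u-4:u+5].reshape(-1,3),0).round(4) if 5<v<470 else "out")
E
```

```text
pos [0.548  0.0227 0.1897] yaw -16.55 clock 14.07 F [ 0.44  0.7  -0.68] T [0.01 0.04 0.06] open 0.0556 tilt [-1.9e-03 -1.0e-04 -1.0e+00]
shift(tool) [71.3 -0.2 29.6] mm
clock 14.17 avg [547.94, 22.63, 189.59, -16.56, -0.09, 0.11, -0.3, -0.01, -0.0, -0.0, 55.49] sd [0.03, 0.02, 0.01, 0.0, 0.24, 0.45, 0.07, 0.03, 0.01, 0.01, 0.26]
z centre px of hub top (exp .120), knob top (exp .148)
(np.int64(323), np.int64(243)) [0.5488 0.0224 0.12  ]
(np.int64(323), np.int64(106)) [0.6161 0.0025 0.143 ]
```

View pics/w6.png

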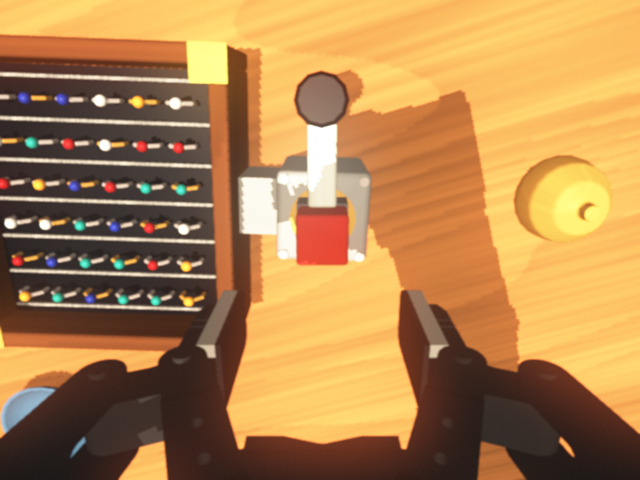

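Seated (pics 8): hub top at px (322,236) reads z = 0.120, which is 70+50 mm. Knob is at (322,98), and the sunken tray shows at left. Next: refine the knob centre and measure the tray depth.

```bash
python3 - <<'E'
from h import *
w=dict(np.load("/tmp/w6.npz")); crank(w,(280,60,370,275),.07)
W=cloud(w); k=W[85:112,308:336].reshape(-1,3); print("knob z",np.percentile(k[:,2],[10,50,90]).round(4))
t=W[80:290,20:195].reshape(-1,3); print("tray z pct",np.percentile(t[:,2],[5,25,50,75,95]).round(4)); r=W[335:345,60:150].reshape(-1,3); print("rim",np.median(r[:,2]), np.median(W[50:75,195:220,2]))
E
```

```text
Traceback (most recent call last):
  File "h.py", line 31, in crank
    rect=cv2.minAreaRect((P*1000).astype(np.float32)); K=big(kn); vk,uk=np.nonzero(K)
                                                         ~~~^^^^
  File "h.py", line 28, in big
    n,l,s,c=cv2.connectedComponentsWithStats(x.astype(np.uint8)); i=1+np.argmax(s[1:,4]); return l==i
                                                                      ~~~~~~~~~^^^^^^^^^
ValueError: attempt to get argmax of an empty sequence
```

```bash
sed -i 's/im.max(-1)<85/im.max(-1)<115/' h.py; python3 - <<'E'
from h import *
w=dict(np.load("/tmp/w6.npz")); W=cloud(w); k=W[85:112,308:336].reshape(-1,3); print("knob z",np.percentile(k[:,2],[10,50,90]).round(4), w["image"][98,322])
t=W[80:290,20:195].reshape(-1,3); print("tray z pct",np.percentile(t[:,2],[5,25,50,75,95]).round(4)); r=W[335:345,60:150].reshape(-1,3); print("rim",np.median(r[:,2]), np.median(W[50:75,195:220,2]))
tool([.6163,.0026,.16])
try: crank(w,(285,65,365,275),.07)
except Exception as e: print(e)
E
```

```text
knob z [0.142  0.1429 0.1438] [147 117 100]
tray z pct [0.0418 0.0425 0.0431 0.0442 0.0605]
rim 0.07080679628862102 0.07148160789261081
pos [0.548  0.0226 0.1896] yaw -16.56 clock 14.17 F [ 0.15  0.56 -0.23] T [0.02 0.01 0.01] open 0.0552 tilt [-2.3e-03 -2.0e-04 -1.0e+00]
shift(tool) [71.3 -0.3 29.4] mm
rect ((550.73876953125, 22.398815155029297), (26.163410186767578, 26.68669891357422), 73.40606689453125) mean [550.74318674  22.30675092] knob ((618.8363037109375, 2.334261894226074), 10.800042152404785) mean [618.64499408   1.03270134] yaw -16.41731119622949 len 70.99197460917196
```

```bash
python3 - <<'E'
from h import *
w=dict(np.load("/tmp/w6.npz")); W=cloud(w)
def pl(n,sl):
    P=W[sl].reshape(-1,3); c=np.median(P,0); P=P[abs(P[:,2]-c[2])<.006]; A=np.c_[P[:,:2]-c[:2],np.ones(len(P))]; k=np.linalg.lstsq(A,P[:,2],rcond=None)[0]
    print(n,c.round(4),"slope deg along crank x",np.degrees(k[:2]@[.9586,-.285]).round(2),"y",np.degrees(k[:2]@[.285,.9586]).round(2))
pl("hub top",np.s_[214:258,304:342]); pl("arm",np.s_[130:195,312:332]); pl("knob",np.s_[84:114,308:336]); pl("housing L",np.s_[185:245,283:291]); pl("housing R",np.s_[185:245,354:364]);pl("table",np.s_[20:60,400:600])
pl("table2",np.s_[250:300,560:630])
E
```

```text
hub top [0.5527 0.0215 0.1197] slope deg along crank x -4.92 y -0.59
arm [0.5867 0.0119 0.0993] slope deg along crank x -3.82 y -0.1
knob [0.6192 0.0022 0.1429] slope deg along crank x -4.2 y -0.71
housing L [0.5562 0.0444 0.0689] slope deg along crank x -0.15 y -2.15
housing R [5.431e-01 3.000e-04 6.880e-02] slope deg along crank x 0.34 y 1.5
table [ 0.6193 -0.1309 -0.0012] slope deg along crank x -0.14 y 0.04
table2 [ 0.4138 -0.1777 -0.0012] slope deg along crank x 0.05 y 0.13
```

The crank is seated but leaning about 4° knob-down: hub, arm and knob slopes agree, with the pivot at the knob-side foot edge on the housing. That fits play in the socket. Tray is about 28 mm sunk. I'll take the knob, lift it gently to level, then wind.

>>> arm_command(motion=[[0.024,0,0,0],[0.024,0,0,0],[0.0245,-0.0003,0.005,0],[0,0,0.012,0],[0,0,0.015,0],[0,0,0.015,0],[0,0,0.015,0],[0,0,0.013,0],[0,0,0.0095,0],[0,0,0,0]])

```text
clock: 15.0
position: [0.6164, 0.0023, 0.1034]
orientation: [0.99, -0.144, -0.003, 0.0]
wrist_force: [0.2, -0.2, -0.8]
opening: 0.0557
```

```bash
python3 - <<'E'
from h import *
avg(3)
for f in ("w1","w5"):
    w=dict(np.load(f"/tmp/{f}.npz")); W=cloud(w)
    sl={"w1":np.s_[186:214,310:340],"w5":np.s_[318:376,288:358]}[f]; d={"w1":(.9877,.156),"w5":(.9874,.158)}[f]
    P=W[sl].reshape(-1,3); c=np.median(P,0); P=P[abs(P[:,2]-c[2])<.006]; k=np.linalg.lstsq(np.c_[P[:,:2]-c[:2],np.ones(len(P))],P[:,2],rcond=None)[0]
    kz=np.median(W[{"w1":np.s_[92:108,338:354],"w5":np.s_[110:146,304:340]}[f]][...,2])
    print(f,c.round(4),np.degrees(k[:2]@d).round(2),"knob-hub z (28 if level)",(kz-c[2])*1000)
E
```

```text
clock 15.15 avg [618.04, 2.18, 105.67, -16.56, 0.28, 0.29, -0.14, 0.01, 0.01, -0.03, 55.43] sd [0.58, 0.04, 0.72, 0.0, 0.19, 0.69, 0.31, 0.03, 0.02, 0.03, 0.19]
w1 [ 0.4843 -0.4002  0.0489] 0.19 knob-hub z (28 if level) 28.00662186411188
w5 [ 0.5096 -0.0686  0.2223] 0.03 knob-hub z (28 if level) 27.55403423899966
```

>>> arm_command(motion=[[0,0,0,0],[0,0,0,0],[0,0,0,0],[0,0,0,0],[0,0,0,0],[0,0,0,0]], hand=0, grip_force=25)

```text
clock: 15.65
position: [0.619, 0.0022, 0.1068]
orientation: [0.99, -0.144, 0.001, -0.0]
wrist_force: [0.7, 1.0, 2.2]
opening: 0.0237
```

```bash
python3 - <<'E'
from h import *
avg(3)
E
```

```text
clock 15.8 avg [619.0, 2.18, 106.71, -16.56, 0.92, -0.44, 2.78, -0.02, -0.17, -0.01, 23.33] sd [0.01, 0.01, 0.03, 0.0, 0.51, 0.4, 0.43, 0.03, 0.02, 0.02, 0.37]
```

>>> arm_command(motion=[[0,0,-0.001,0],[-0.0005,0,-0.001,0],[-0.0005,0,-0.001,0],[0,0,0,0],[0,0,0,0]])

```text
clock: 16.22
position: [0.6174, 0.0024, 0.1091]
orientation: [0.99, -0.144, 0.0, 0.0]
wrist_force: [2.2, -1.1, -1.4]
opening: 0.0232
```

```bash
python3 - <<'E'
from h import *
avg(3)
p=snapshot("wrist"); save(p,"w7.png"); np.savez("/tmp/w7",**p)
W=cloud(p); print(w2p(p,[.549,.0226,.12]),w2p(p,[.58,.0131,.102]))
im=p["image"].astype(int); red=(im[...,0]>110)&(im[...,0]>2.5*im[...,1]); v,u=np.nonzero(red); print(len(v),u.min(),u.max(),v.min(),v.max()) if len(v) else 0
E
```

```text
clock 16.37 avg [617.4, 2.49, 109.1, -16.56, 2.09, -0.63, -1.59, -0.19, -0.56, 0.01, 23.11] sd [0.0, 0.01, 0.02, 0.0, 0.74, 0.06, 0.09, 0.02, 0.03, 0.02, 0.23]
[323.69811132 483.4696603 ] [324.2273467 384.6872679]
554 0 148 303 362
```

Lift of 2.4 mm at −1.6 N is gentle. I won't view pics/w7, since the hub is out of that frame. Start winding: 10° chords of a 70 mm circle in tool axes, clockwise = +y first.

>>> arm_command(motion=[[-0.0003,0.006,0,0],[-0.0008,0.0062,0,0],[-0.0032,0.0118,0,0],[-0.0052,0.0111,0,0],[-0.007,0.01,0,0],[0,0,0,0]])

```text
clock: 16.92
position: [0.5856, -0.0389, 0.1094]
orientation: [0.989, -0.146, -0.002, 0.001]
wrist_force: [1.2, -0.3, 1.3]
opening: 0.0233
```

```bash
cat >> h.py <<'E'
def ring():
    m=avg(3); phi=np.radians(m[3]); ex=np.array([np.cos(phi),np.sin(phi)]); ey=np.array([np.sin(phi),-np.cos(phi)])
    d=m[:2]-[549.0,22.6]; b=np.degrees(np.arctan2(d@ey,d@ex)); F=m[4:6]; r=d/np.hypot(*d); t=np.array([r[1],-r[0]])
    print("beta %.1f R %.1f  z %.1f Frad %.1f Fcw %.1f Fz %.1f"%(b,np.hypot(*d),m[2],F@r,F@t,m[6]))
E
python3 - <<'E'
from h import *
ring()
E
```

```text
clock 17.07 avg [587.63, -37.56, 109.46, -16.66, 1.21, -1.33, 0.52, -0.34, -0.29, 0.02, 23.34] sd [0.61, 0.4, 0.04, 0.05, 0.17, 0.2, 0.86, 0.06, 0.02, 0.0, 0.14]
beta 40.6 R 71.5  z 109.5 Frad 1.8 Fcw -0.3 Fz 0.5
```

>>> arm_command(motion=[[-0.0086,0.0086,0,0],[-0.01,0.007,0,0],[-0.0111,0.0052,0,0],[-0.0118,0.0032,0,0],[-0.0122,0.0011,0,0],[0,0,0,0]])

```text
clock: 17.57
position: [0.5295, -0.0456, 0.1104]
orientation: [0.99, -0.144, 0.001, 0.0]
wrist_force: [-0.1, -3.3, 8.0]
opening: 0.0233
```

```bash
python3 - <<'E'
from h import *
ring()
p=snapshot("top"); W=cloud(p); np.savez("/tmp/t2",**p)
h=w2p(p,[.549,.0226,.12]).round().astype(int); print(h,W[h[1]-2:h[1]+3,h[0]-2:h[0]+3,2].round(3).tolist())
E
```

```text
clock 17.72 avg [530.72, -45.89, 110.46, -16.6, -0.22, -3.45, 7.81, -0.36, -0.2, 0.0, 23.18] sd [0.2, 0.07, 0.04, 0.0, 0.09, 0.42, 0.29, 0.03, 0.02, 0.02, 0.15]
beta 88.3 R 70.9  z 110.5 Frad 3.4 Fcw -0.7 Fz 7.8
[262 218] [[0.752, 0.75, 0.748, 0.746, 0.745], [0.752, 0.749, 0.747, 0.748, 0.742], [0.753, 0.751, 0.749, 0.748, 0.745], [0.75, 0.752, 0.747, 0.744, 0.745], [0.751, 0.75, 0.75, 0.747, 0.744]]
```

>>> arm_command(motion=[[0,0,-0.0006,0],[0,0,-0.0005,0],[-0.0061,-0.0003,0,0],[-0.0061,-0.0008,0,0],[-0.0118,-0.0032,0,0],[-0.0111,-0.0052,0,0],[-0.01,-0.007,0,0],[-0.0086,-0.0086,0,0],[0,0,0,0]])

```text
clock: 18.52
position: [0.4827, -0.0034, 0.1104]
orientation: [0.99, -0.143, -0.002, -0.0]
wrist_force: [-3.2, -3.1, 9.2]
opening: 0.0235
```

```bash
python3 - <<'E'
from h import *
ring()
p=snapshot("scene"); W=cloud(p); np.savez("/tmp/s2",**p)
h=w2p(p,[.549,.0226,.11]).round().astype(int); print(h)
save(p,"s2.png",(h[0]-80,h[1]-60,h[0]+80,h[1]+60),5)
E
```

```text
clock 18.67 avg [483.15, -4.41, 110.45, -16.48, -3.43, -1.51, 8.57, -0.16, 0.35, 0.01, 23.29] sd [0.1, 0.22, 0.01, 0.02, 0.3, 0.3, 0.31, 0.02, 0.03, 0.02, 0.03]
beta 141.2 R 71.2  z 110.4 Frad 3.7 Fcw -0.1 Fz 8.6
[375 203]
```

View pics/s2.png

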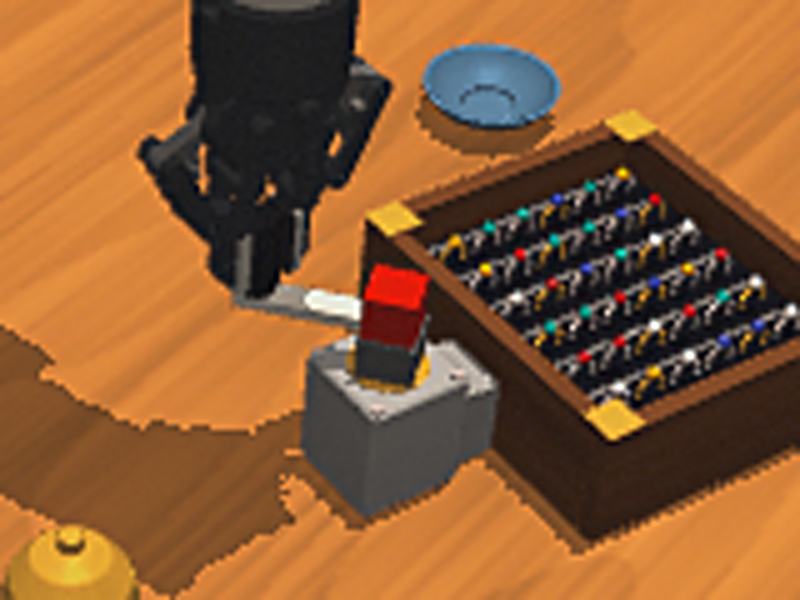

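Scene crop (pics 9): socket foot sits on the yellow disc at crop (390,375), the arm points to the gripper at (250,285), and the tray is still sunk but the turn is going on. Fz of +8.6 N needs explaining, so I'll check the arm's tilt in this depth image.

```bash
python3 - <<'E'
from h import *
p=dict(np.load("/tmp/s2.npz")); W=cloud(p); a,b=375-80,203-60
def at(cx,cy,n=1):
    u,v=int(round(cx/5+a)),int(round(cy/5+b)); q=W[v-n:v+n+1,u-n:u+n+1].reshape(-1,3); return np.median(q,0).round(4), np.ptp(q[:,2]).round(4)
for n,x,y in (("hub top",402,287),("hub top l",385,283),("hub top r",415,292),("arm",340,305),("arm",325,302),("housing",340,365),("housing r",455,365),("rim",500,300),("tray",560,290),("tray",620,300)): print(n,at(x,y))
d=np.array([np.cos(np.radians(-157.7)),np.sin(np.radians(-157.7))])
for r,z in ((.02,.102),(.05,.102),(.08,.102),(0,.12)):
    q=w2p(p,np.r_[np.array([.549,.0226])+r*d,z]); print(r,z,((q-[a,b])*5).round())
E
```

```text
hub top (array([0.5511, 0.0215, 0.1205]), np.float64(0.0056))
hub top l (array([0.5437, 0.0178, 0.1204]), np.float64(0.0039))
hub top r (array([0.5564, 0.0228, 0.1197]), np.float64(0.0029))
arm (array([0.5238, 0.0088, 0.1013]), np.float64(0.0056))
arm (array([0.5166, 0.0082, 0.1021]), np.float64(0.0042))
housing (array([0.5302, 0.0056, 0.0694]), np.float64(0.0056))
housing r (array([0.5614, 0.0666, 0.0459]), np.float64(0.03))
rim (array([0.5508, 0.1207, 0.0487]), np.float64(0.011))
tray (array([0.5718, 0.1463, 0.0491]), np.float64(0.014))
tray (array([0.6044, 0.1501, 0.0609]), np.float64(0.0215))
0.02 0.102 [357. 305.]
0.05 0.102 [298. 292.]
0.08 0.102 [239. 280.]
0 0.12 [400. 285.]
```

Crank is now level and fully down (hub top 0.1205, arm 0.102). I'm just pressing on the knob slightly, so I'll raise 1.5 mm, ease outward 0.8 mm and continue.

>>> arm_command(motion=[[-0.0006,0.0005,-0.0008,0],[0,0,-0.0007,0],[-0.007,-0.01,0,0],[-0.0052,-0.0111,0,0],[-0.0032,-0.0118,0,0],[-0.0011,-0.0122,0,0],[0.0011,-0.0122,0,0],[0,0,0,0]])

```text
clock: 19.38
position: [0.4869, 0.0562, 0.1115]
orientation: [0.99, -0.142, -0.0, -0.0]
wrist_force: [0.0, -0.7, 0.7]
opening: 0.0235
```

```bash
python3 - <<'E'
from h import *
ring()
E
```

```text
clock 19.53 avg [486.05, 54.55, 111.57, -16.47, -1.14, 0.7, 2.0, 0.05, 0.06, 0.01, 23.45] sd [0.22, 0.5, 0.02, 0.05, 0.68, 0.39, 0.11, 0.04, 0.07, 0.02, 0.02]
beta -169.6 R 70.6  z 111.6 Frad 1.3 Fcw 0.1 Fz 2.0
```

>>> arm_command(motion=[[0.0032,-0.0118,0,0],[0.0052,-0.0111,0,0],[0.007,-0.01,0,0],[0.0086,-0.0086,0,0],[0.01,-0.007,0,0],[0.0111,-0.0052,0,0],[0.0118,-0.0032,0,0],[0.0122,-0.0011,0,0],[0.0122,0.0011,0,0],[0,0,0,0]])

```text
clock: 20.37
position: [0.5824, 0.0838, 0.1114]
orientation: [0.989, -0.145, 0.0, 0.001]
wrist_force: [-1.9, -1.5, 1.4]
opening: 0.0234
```

```bash
python3 - <<'E'
from h import *
ring()
E
```

```text
clock 20.52 avg [580.83, 84.63, 111.44, -16.6, -1.3, -1.81, 0.58, -0.64, 0.34, -0.01, 23.26] sd [0.42, 0.22, 0.06, 0.02, 0.36, 0.32, 0.58, 0.07, 0.03, 0.02, 0.3]
beta -79.4 R 69.7  z 111.4 Frad -2.2 Fcw -0.3 Fz 0.6
```

>>> arm_command(motion=[[0.0117,0.0038,0,0],[0.0111,0.0052,0,0],[0.01,0.007,0,0],[0.0086,0.0086,0,0],[0.007,0.01,0,0],[0.0052,0.0111,0,0],[0.0032,0.0118,0,0],[0.0011,0.0122,0,0],[-0.0011,0.0122,0,0],[0,0,0,0]])

```text
clock: 21.35
position: [0.6096, -0.0123, 0.1111]
orientation: [0.989, -0.146, -0.002, 0.0]
wrist_force: [-5.0, 3.2, -3.0]
opening: 0.0233
```

```bash
python3 - <<'E'
from h import *
ring()
E
```

```text
clock 21.5 avg [610.47, -10.73, 111.26, -16.66, -4.6, 3.25, -3.46, 0.58, 0.96, -0.01, 23.41] sd [0.21, 0.37, 0.01, 0.03, 0.36, 0.29, 0.49, 0.03, 0.02, 0.05, 0.21]
beta 11.8 R 69.9  z 111.3 Frad -5.6 Fcw -0.7 Fz -3.5
```

>>> arm_command(motion=[[-0.0009,-0.0001,0.0006,0],[-0.0032,0.0118,0,0],[-0.0052,0.0111,0,0],[-0.007,0.01,0,0],[-0.0086,0.0086,0,0],[-0.01,0.007,0,0],[-0.0111,0.0052,0,0],[-0.0118,0.0032,0,0],[-0.0122,0.0011,0,0],[0,0,0,0]])

```text
clock: 22.33
position: [0.5288, -0.045, 0.1117]
orientation: [0.99, -0.144, 0.002, -0.001]
wrist_force: [2.0, 3.6, -5.9]
opening: 0.0235
```

```bash
sed -i 's/\[549.0,22.6\]/[548.2,22.9]/' h.py; python3 - <<'E'
from h import *
ring()
E
```

```text
clock 22.48 avg [530.05, -45.38, 111.77, -16.55, 1.59, 3.81, -4.47, 0.8, -0.28, 0.01, 23.27] sd [0.16, 0.05, 0.05, 0.0, 0.54, 0.28, 0.64, 0.02, 0.02, 0.04, 0.12]
beta 88.3 R 70.6  z 111.8 Frad -4.1 Fcw -0.6 Fz -4.5
```

>>> arm_command(motion=[[0,-0.0005,0.0006,0],[0,0,0.0006,0],[0,0,0,0]])

```text
clock: 22.73
position: [0.53, -0.0456, 0.1107]
orientation: [0.99, -0.144, 0.002, 0.0]
wrist_force: [1.2, 2.5, 3.0]
opening: 0.0235
```

```bash
python3 - <<'E'
from h import *
ring()
p=snapshot("scene"); W=cloud(p); np.savez("/tmp/s3",**p)
th=np.radians(-16.55-88.3); d=np.array([np.cos(th),np.sin(th)])
for r,z in ((-.006,.12),(0,.12),(.006,.12),(.025,.102),(.035,.102),(.045,.102)):
    q=w2p(p,np.r_[np.array([.5482,.0229])+r*d,z]).round().astype(int); print(r,z,q,W[q[1]-1:q[1]+2,q[0]-1:q[0]+2,2].round(4).mean(),p["image"][q[1],q[0]])
E
```

```text
clock 22.88 avg [529.69, -45.55, 110.69, -16.6, 1.74, 0.74, 3.91, 0.5, -0.41, 0.0, 23.45] sd [0.12, 0.01, 0.03, 0.0, 0.31, 0.25, 0.12, 0.03, 0.04, 0.02, 0.19]
beta 88.5 R 70.9  z 110.7 Frad -1.2 Fcw -1.5 Fz 3.9
-0.006 0.12 [377 199] 0.12118888888888889 [235  27   9]
0 0.12 [375 200] 0.12076666666666666 [228  27  10]
0.006 0.12 [373 201] 0.12075555555555556 [227  27  10]
0.025 0.102 [366 209] 0.10234444444444445 [155 144 127]
0.035 0.102 [363 211] 0.10214444444444444 [161 149 134]
0.045 0.102 [360 212] 0.10875555555555555 [146 137 124]
```

>>> arm_command(motion=[[-0.0122,-0.0011,-0.0003,0],[-0.0118,-0.0032,0,0],[-0.0111,-0.0052,0,0],[-0.01,-0.007,0,0],[-0.0086,-0.0086,0,0],[-0.007,-0.01,0,0],[-0.0052,-0.0111,0,0],[-0.0032,-0.0118,0,0],[-0.0011,-0.0122,0,0],[0,0,0,0]])

```text
clock: 23.77
position: [0.4811, 0.0449, 0.1103]
orientation: [0.99, -0.142, -0.0, -0.0]
wrist_force: [0.5, -0.8, 4.8]
opening: 0.0232
```

```bash
python3 - <<'E'
from h import *
ring()
E
```

```text
clock 23.92 avg [480.52, 43.15, 110.26, -16.47, -0.28, 0.06, 3.96, -0.08, -0.18, 0.0, 23.16] sd [0.12, 0.5, 0.01, 0.05, 0.65, 0.37, 0.27, 0.04, 0.05, 0.01, 0.15]
beta -179.8 R 70.6  z 110.3 Frad 0.3 Fcw -0.0 Fz 4.0
```

>>> arm_command(motion=[[0.0011,-0.0122,-0.0006,0],[0.0032,-0.0118,0,0],[0.0052,-0.0111,0,0],[0.007,-0.01,0,0],[0.0086,-0.0086,0,0],[0.01,-0.007,0,0],[0.0111,-0.0052,0,0],[0.0118,-0.0032,0,0],[0.0122,-0.0011,0,0],[0,0,0,0]])

```text
clock: 24.75
position: [0.5703, 0.0894, 0.1106]
orientation: [0.99, -0.144, 0.0, 0.001]
wrist_force: [-1.2, -1.5, 3.3]
opening: 0.0232
```

```bash
python3 - <<'E'
from h import *
ring()
E
```

```text
clock 24.9 avg [568.73, 89.97, 110.69, -16.55, -1.14, -2.5, 4.05, -0.99, 0.31, -0.03, 23.22] sd [0.36, 0.12, 0.07, 0.01, 0.19, 0.01, 0.21, 0.04, 0.03, 0.03, 0.14]
beta -89.5 R 70.1  z 110.7 Frad -2.7 Fcw -0.4 Fz 4.1
```

>>> arm_command(motion=[[0.0122,0.0014,-0.0003,0],[0.0118,0.0032,0,0],[0.0111,0.0052,0,0],[0.01,0.007,0,0],[0.0086,0.0086,0,0],[0.007,0.01,0,0],[0.0052,0.0111,0,0],[0.0032,0.0118,0,0],[0.0011,0.0122,0,0],[0,0,0,0]])

```text
clock: 25.73
position: [0.6143, -0.0018, 0.111]
orientation: [0.989, -0.146, -0.001, 0.001]
wrist_force: [-2.2, 1.2, -0.2]
opening: 0.0234
```

```bash
python3 - <<'E'
from h import *
ring()
E
```

```text
clock 25.88 avg [615.16, 0.66, 111.19, -16.66, -2.1, 0.84, 0.34, 0.21, 0.61, -0.02, 23.3] sd [0.28, 0.85, 0.05, 0.06, 0.09, 0.19, 0.06, 0.02, 0.05, 0.05, 0.21]
beta 1.7 R 70.6  z 111.2 Frad -2.3 Fcw -0.1 Fz 0.3
```

>>> arm_command(motion=[[-0.0014,0.0122,0,0],[-0.0032,0.0118,0,0],[-0.0052,0.0111,0,0],[-0.007,0.01,0,0],[-0.0086,0.0086,0,0],[-0.01,0.007,0.0003,0],[-0.0111,0.0052,0.0003,0],[-0.0118,0.003,0,0],[-0.0122,0.0009,0,0],[0,0,0,0]])

```text
clock: 26.72
position: [0.5272, -0.0446, 0.1112]
orientation: [0.99, -0.144, 0.001, -0.0]
wrist_force: [1.5, 3.2, 1.0]
opening: 0.0235
```

```bash
python3 - <<'E'
from h import *
ring()
E
```

```text
clock 26.87 avg [528.58, -45.07, 111.21, -16.58, 1.21, 3.98, 0.33, 0.88, -0.29, -0.01, 23.24] sd [0.31, 0.11, 0.06, 0.0, 0.12, 0.26, 0.5, 0.04, 0.03, 0.02, 0.01]
beta 89.5 R 70.7  z 111.2 Frad -4.2 Fcw -0.1 Fz 0.3
```

>>> arm_command(motion=[[-0.0122,-0.0011,0,0],[-0.0118,-0.0032,0,0],[-0.0111,-0.0052,0,0],[-0.01,-0.007,0,0],[-0.0086,-0.0086,0,0],[-0.007,-0.01,0,0],[-0.0052,-0.0111,-0.0003,0],[-0.0032,-0.0118,-0.0003,0],[-0.0011,-0.0122,0,0],[0,0,0,0]])

```text
clock: 27.7
position: [0.4814, 0.0445, 0.1112]
orientation: [0.99, -0.142, 0.0, -0.0]
wrist_force: [1.7, -1.1, 1.0]
opening: 0.0237
```

```bash
python3 - <<'E'
from h import *
ring()
p=snapshot("top"); W=cloud(p); np.savez("/tmp/t3",**p)
q=w2p(p,[.5955,.167,.06]).round().astype(int); t=W[q[1]-22:q[1]+22,q[0]-22:q[0]+22,2]; print("tray",np.percentile(t,[5,25,50,75]).round(4))
p0=dict(np.load("/tmp/top.npz")); W0=cloud(p0); print("tray t0",np.percentile(W0[q[1]-22:q[1]+22,q[0]-22:q[0]+22,2],[5,25,50,75]).round(4))
E
```

```text
clock 27.85 avg [480.88, 42.83, 111.16, -16.5, 1.55, -0.66, 1.02, -0.11, -0.38, -0.02, 23.42] sd [0.14, 0.44, 0.01, 0.05, 0.22, 0.23, 0.49, 0.01, 0.03, 0.02, 0.15]
beta 180.0 R 70.2  z 111.2 Frad -1.7 Fcw -0.2 Fz 1.0
tray [0.0614 0.0672 0.5288 0.6588]
tray t0 [0.0396 0.0432 0.0459 0.0493]
```

>>> arm_command(motion=[[0.0014,-0.0122,0,0],[0.0032,-0.0118,0,0],[0.0052,-0.0111,0,0],[0.007,-0.01,0,0],[0.0086,-0.0084,0,0],[0.01,-0.0068,0,0],[0.0111,-0.0052,0,0],[0.0118,-0.0032,0,0],[0.0122,-0.0011,0,0],[0,0,0,0]])

```text
clock: 28.73
position: [0.5699, 0.0895, 0.111]
orientation: [0.99, -0.144, 0.0, 0.0]
wrist_force: [-0.7, -1.7, 2.4]
opening: 0.0231
```

```bash
cat >> h.py <<'E'
def tray():
    for n in ("scene","wrist"):
        p=snapshot(n); W=cloud(p); ly=np.array([.317,.949]); lx=np.array([.949,-.317])
        D=W[...,:2]-np.array([.5955,.167]); a=D@lx; b=D@ly; z=W[...,2]
        inn=(abs(a)<.075)&(abs(b)<.06)&(z>.02)&(z<.1); rim=((abs(a)>.094)&(abs(a)<.1)&(abs(b)<.088)|(abs(b)>.084)&(abs(b)<.09)&(abs(a)<.09))&(z>.06)&(z<.08)
        if inn.sum()>50: print(n,inn.sum(),"tray pct",np.percentile(z[inn],[5,25,50,75,95]).round(4),"rim",rim.sum(),np.percentile(z[rim],[25,50,75]).round(4) if rim.sum() else "")
E
python3 - <<'E'
from h import *
ring(); tray()
E
```

```text
clock 28.88 avg [568.45, 89.95, 110.97, -16.54, -0.86, -2.31, 2.2, -0.8, 0.23, -0.01, 23.53] sd [0.37, 0.11, 0.05, 0.01, 0.19, 0.4, 0.66, 0.01, 0.04, 0.02, 0.17]
beta -89.7 R 70.0  z 111.0 Frad -2.5 Fcw -0.2 Fz 2.2
scene 1496 tray pct [0.063  0.0647 0.0663 0.0692 0.0826] rim 284 [0.07   0.0711 0.0723]
wrist 71534 tray pct [0.0638 0.0644 0.065  0.0665 0.0825] rim 10259 [0.0705 0.071  0.0714]
```

>>> arm_command(motion=[[0.0122,0.0013,0,0],[0.0118,0.0032,0,0],[0.0111,0.0052,0,0],[0.01,0.007,0,0],[0.0086,0.0086,0,0],[0.007,0.01,0,0],[0.0052,0.0111,0,0],[0.0032,0.0118,0,0],[0.0011,0.0122,0,0],[0,0,0,0]])

```text
clock: 29.82
position: [0.6142, -0.0021, 0.1111]
orientation: [0.989, -0.146, -0.001, 0.001]
wrist_force: [-3.2, 0.9, 0.1]
opening: 0.0231
```

```bash
python3 - <<'E'
from h import *
ring()
E
```

```text
clock 29.97 avg [615.08, 0.45, 111.2, -16.66, -2.37, 1.42, 0.04, 0.2, 0.6, 0.0, 23.42] sd [0.29, 0.84, 0.04, 0.06, 0.58, 0.24, 0.65, 0.05, 0.02, 0.02, 0.08]
beta 1.9 R 70.5  z 111.2 Frad -2.7 Fcw -0.6 Fz 0.0
```

>>> arm_command(motion=[[-0.0012,0.0122,0,0],[-0.0032,0.0118,0,0],[-0.0052,0.0111,0,0],[-0.007,0.01,0,0],[-0.0086,0.0084,0,0],[-0.01,0.0068,0,0],[-0.0111,0.005,0,0],[-0.0118,0.0032,0,0],[-0.0122,0.0011,0,0],[0,0,0,0]])

```text
clock: 30.8
position: [0.5272, -0.0445, 0.1115]
orientation: [0.99, -0.144, 0.001, -0.0]
wrist_force: [2.2, 4.2, -2.4]
opening: 0.0232
```

```bash
python3 - <<'E'
from h import *
ring(); tray()
E
```

```text
clock 30.95 avg [528.53, -44.93, 111.57, -16.57, 0.98, 4.73, -3.07, 0.91, -0.33, 0.03, 23.58] sd [0.28, 0.1, 0.03, 0.0, 0.59, 0.18, 0.18, 0.02, 0.03, 0.04, 0.23]
beta 89.6 R 70.6  z 111.6 Frad -4.8 Fcw 0.4 Fz -3.1
scene 1738 tray pct [0.0667 0.0686 0.0703 0.0734 0.0868] rim 334 [0.0701 0.0713 0.0725]
```

>>> arm_command(motion=[[0,-0.0006,0.0005,0],[-0.0061,-0.0003,0,0],[-0.0061,-0.0008,0,0],[-0.006,-0.0013,0,0],[-0.0058,-0.0019,0,0],[-0.0057,-0.0023,0,0],[-0.0054,-0.0029,0,0],[-0.0052,-0.0033,0,0],[-0.0048,-0.0037,0,0],[0,0,0,0]])

```text
clock: 31.88
position: [0.4882, -0.0142, 0.1107]
orientation: [0.99, -0.143, -0.001, -0.0]
wrist_force: [-1.3, -2.0, 6.0]
opening: 0.0231
```

```bash
python3 - <<'E'
from h import *
ring()
E
```

```text
clock 32.03 avg [488.46, -14.63, 110.7, -16.51, -1.46, -1.64, 6.29, -0.26, 0.05, 0.0, 23.25] sd [0.03, 0.07, 0.01, 0.01, 0.68, 0.15, 0.73, 0.03, 0.03, 0.02, 0.21]
beta 131.4 R 70.6  z 110.7 Frad 2.1 Fcw -0.6 Fz 6.3
```

>>> arm_command(motion=[[-0.0045,-0.0041,0,0],[-0.0041,-0.0045,0,0],[-0.0037,-0.0048,0,0],[-0.0033,-0.0052,0,0],[0,0,0,0]])

```text
clock: 32.45
position: [0.4791, 0.0085, 0.1106]
orientation: [0.99, -0.143, -0.001, -0.0]
wrist_force: [-1.0, -1.3, 4.7]
opening: 0.0236
```

```bash
python3 - <<'E'
from h import *
ring(); tray()
E
```

```text
clock 32.6 avg [479.26, 8.05, 110.63, -16.48, -1.14, -1.04, 5.75, -0.19, 0.0, -0.01, 23.3] sd [0.02, 0.08, 0.01, 0.01, 0.46, 0.48, 0.04, 0.08, 0.04, 0.0, 0.07]
beta 151.4 R 70.5  z 110.6 Frad 1.3 Fcw -0.8 Fz 5.8
scene 1741 tray pct [0.0682 0.0701 0.0717 0.0753 0.0881] rim 342 [0.0701 0.0711 0.0724]
wrist 6175 tray pct [0.069  0.0697 0.0702 0.0708 0.0771] rim 5691 [0.0705 0.0709 0.0714]
```

>>> arm_command(motion=[[0,0,-0.0006,0],[-0.0028,-0.0054,0,0],[-0.0023,-0.0056,0,0],[-0.0018,-0.0058,0,0],[-0.0013,-0.006,0,0],[0,0,0,0]])

```text
clock: 33.2
position: [0.4787, 0.0332, 0.1111]
orientation: [0.99, -0.143, -0.0, -0.0]
wrist_force: [-1.2, -1.1, 1.8]
opening: 0.0236
```

```bash
python3 - <<'E'
from h import *
ring(); tray()
E
```

```text
clock 33.35 avg [478.65, 32.21, 111.19, -16.47, -0.82, -0.09, 2.43, -0.06, -0.03, -0.03, 23.3] sd [0.02, 0.28, 0.03, 0.03, 0.41, 1.12, 0.79, 0.05, 0.06, 0.01, 0.03]
beta 171.2 R 70.2  z 111.2 Frad 0.8 Fcw -0.2 Fz 2.4
scene 1722 tray pct [0.0686 0.0706 0.0722 0.0758 0.0885] rim 342 [0.0703 0.0714 0.0724]
wrist 19814 tray pct [0.0695 0.0701 0.0707 0.0714 0.0855] rim 6055 [0.0705 0.0709 0.0714]
```

>>> arm_command(motion=[[-0.0005,-0.003,0,0],[0,0,0,0],[-0.0003,-0.003,0,0],[0,0,0,0]])

```text
clock: 33.78
position: [0.4796, 0.0372, 0.1112]
orientation: [0.99, -0.144, -0.0, 0.0]
wrist_force: [-2.3, -2.3, 2.0]
opening: 0.0236
```

```bash
python3 - <<'E'
from h import *
ring(); tray()
E
```

```text
clock 33.93 avg [479.59, 37.06, 111.25, -16.56, -1.76, -1.61, 2.16, -0.41, 0.29, -0.01, 23.42] sd [0.02, 0.04, 0.02, 0.01, 0.34, 0.25, 0.68, 0.03, 0.01, 0.0, 0.13]
beta 175.1 R 70.1  z 111.2 Frad 1.4 Fcw -1.9 Fz 2.2
scene 1731 tray pct [0.0686 0.0708 0.0724 0.0757 0.0885] rim 354 [0.0701 0.0713 0.0725]
wrist 23114 tray pct [0.0695 0.0702 0.0708 0.0715 0.0869] rim 6149 [0.0705 0.0709 0.0714]
```

>>> arm_command(motion=[[-0.0001,-0.0015,0,0],[0,0,0,0],[0,0,0,0]])

```text
clock: 34.28
position: [0.48, 0.0386, 0.1113]
orientation: [0.99, -0.144, -0.0, 0.0]
wrist_force: [-2.8, -1.8, 2.9]
opening: 0.0229
```

```bash
python3 - <<'E'
from h import *
ring()
E
```

```text
clock 34.43 avg [479.97, 38.57, 111.27, -16.56, -3.07, -1.62, 2.72, -0.42, 0.52, 0.01, 23.39] sd [0.01, 0.01, 0.0, 0.0, 0.12, 0.3, 0.7, 0.01, 0.02, 0.01, 0.14]
beta 176.4 R 70.0  z 111.3 Frad 2.6 Fcw -2.3 Fz 2.7
```

>>> arm_command(motion=[[0,-0.0015,0,0],[0,0,0,0],[0,0,0,0]])

```text
clock: 34.68
position: [0.4804, 0.0402, 0.1113]
orientation: [0.99, -0.144, -0.0, -0.0]
wrist_force: [-3.9, -0.6, 3.6]
opening: 0.0235
```

```bash
python3 - <<'E'
from h import *
ring();tray()
E
```

```text
clock 34.83 avg [480.38, 40.12, 111.28, -16.55, -3.5, -1.57, 2.64, -0.32, 0.68, 0.0, 23.3] sd [0.01, 0.02, 0.0, 0.0, 0.09, 0.33, 0.79, 0.04, 0.02, 0.05, 0.15]
beta 177.7 R 70.0  z 111.3 Frad 3.0 Fcw -2.4 Fz 2.6
scene 1723 tray pct [0.0686 0.0707 0.0724 0.0757 0.0883] rim 342 [0.0699 0.0711 0.0725]
wrist 25183 tray pct [0.0696 0.0703 0.0708 0.0716 0.0874] rim 6228 [0.0705 0.0709 0.0714]
```

>>> arm_command(motion=[[-0.0003,-0.0012,0,0],[0,-0.0012,0,0],[0,-0.0012,0,0],[0,0,0,0]])

```text
clock: 35.27
position: [0.4815, 0.0439, 0.1113]
orientation: [0.99, -0.144, -0.0, -0.0]
wrist_force: [-3.6, -0.8, 2.3]
opening: 0.0231
```

```bash
python3 - <<'E'
from h import *
ring()
E
```

```text
clock 35.42 avg [481.43, 43.73, 111.31, -16.54, -3.3, -0.78, 2.23, -0.25, 0.71, -0.02, 23.43] sd [0.01, 0.05, 0.0, 0.01, 0.19, 0.09, 0.57, 0.03, 0.01, 0.02, 0.17]
beta -179.2 R 69.9  z 111.3 Frad 2.9 Fcw -1.7 Fz 2.2
```

>>> arm_command(motion=[[-0.0002,-0.0012,0,0],[0,-0.0012,0,0],[0,-0.0012,0,0],[0,0,0,0]])

```text
clock: 35.75
position: [0.4827, 0.0473, 0.1113]
orientation: [0.99, -0.144, 0.0, -0.0]
wrist_force: [-1.9, -0.8, 1.3]
opening: 0.0234
```

```bash
python3 - <<'E'
from h import *
ring(); tray()
E
```

```text
clock 35.9 avg [482.6, 47.15, 111.36, -16.55, -2.84, -1.0, 1.54, -0.32, 0.48, -0.02, 23.17] sd [0.01, 0.05, 0.01, 0.01, 0.46, 0.33, 0.49, 0.03, 0.01, 0.02, 0.11]
beta -176.3 R 69.9  z 111.4 Frad 2.3 Fcw -1.9 Fz 1.5
scene 1725 tray pct [0.0688 0.0708 0.0724 0.076  0.0889] rim 350 [0.07   0.0711 0.0725]
wrist 30030 tray pct [0.0697 0.0704 0.071  0.0718 0.0876] rim 6414 [0.0705 0.0709 0.0714]
```

>>> arm_command(motion=[[0.0,-0.0012,0,0],[0.0001,-0.0012,0,0],[0.0001,-0.0012,0,0],[0,0,0,0]])

```text
clock: 36.33
position: [0.4839, 0.0506, 0.1114]
orientation: [0.99, -0.144, 0.0, -0.0]
wrist_force: [-1.0, -2.2, 0.9]
opening: 0.0235
```

```bash
python3 - <<'E'
from h import *
ring()
E
```

```text
clock 36.48 avg [483.89, 50.46, 111.37, -16.55, -0.84, -1.38, 0.78, -0.44, 0.16, -0.03, 23.35] sd [0.02, 0.04, 0.01, 0.0, 0.31, 0.18, 0.28, 0.02, 0.03, 0.02, 0.17]
beta -173.4 R 70.0  z 111.4 Frad 0.2 Fcw -1.6 Fz 0.8
```

Still turning at the normal drag of about 2 N. Continue in 3.6 mm steps.

>>> arm_command(motion=[[0.0001,-0.0012,0,0],[0.0002,-0.0012,0,0],[0.0002,-0.0012,0,0],[0,0,0,0]])

```text
clock: 36.82
position: [0.4854, 0.0539, 0.1114]
orientation: [0.99, -0.144, 0.0, -0.0]
wrist_force: [-0.3, -2.0, 0.2]
opening: 0.0232
```

```bash
python3 - <<'E'
from h import *
ring()
E
```

```text
clock 36.97 avg [485.38, 53.78, 111.36, -16.55, -0.45, -2.4, 0.13, -0.52, -0.06, 0.01, 23.38] sd [0.02, 0.02, 0.01, 0.01, 0.51, 0.23, 0.25, 0.02, 0.03, 0.02, 0.18]
beta -170.4 R 70.0  z 111.4 Frad -0.7 Fcw -2.4 Fz 0.1
```

>>> arm_command(motion=[[0.0002,-0.0012,0,0],[0.0002,-0.0012,0,0],[0.0003,-0.0012,0,0],[0,0,0,0]])

```text
clock: 37.3
position: [0.4866, 0.0564, 0.1113]
orientation: [0.99, -0.144, -0.0, 0.0]
wrist_force: [-0.8, -4.3, 0.9]
opening: 0.0233
```

```bash
python3 - <<'E'
from h import *
ring()
E
```

```text
clock 37.45 avg [486.65, 56.36, 111.31, -16.59, -0.67, -5.35, -0.07, -1.28, 0.04, -0.01, 23.65] sd [0.01, 0.02, 0.01, 0.0, 0.43, 0.72, 0.34, 0.03, 0.02, 0.02, 0.2]
beta -168.1 R 70.1  z 111.3 Frad -2.0 Fcw -5.0 Fz -0.1
```

Drag doubled to 5 N and the motion fell short, so this is probably the stop. One 0.8 mm test step, plus a tray check.

>>> arm_command(motion=[[0.0002,-0.0008,0,0],[0,0,0,0],[0,0,0,0]])

```text
clock: 37.7
position: [0.4869, 0.0568, 0.1113]
orientation: [0.99, -0.144, -0.0, 0.0]
wrist_force: [-1.8, -5.5, 0.1]
opening: 0.0234
```

```bash
python3 - <<'E'
from h import *
ring(); tray()
E
```

```text
clock 37.85 avg [486.86, 56.78, 111.28, -16.6, -1.16, -6.23, 0.18, -1.49, 0.12, 0.03, 23.25] sd [0.01, 0.02, 0.0, 0.0, 0.16, 0.32, 0.26, 0.03, 0.03, 0.03, 0.1]
beta -167.7 R 70.1  z 111.3 Frad -2.0 Fcw -6.0 Fz 0.2
scene 1735 tray pct [0.0691 0.0709 0.0725 0.0759 0.0893] rim 341 [0.0701 0.0715 0.0725]
wrist 37288 tray pct [0.0699 0.0706 0.0711 0.072  0.0879] rim 6688 [0.0705 0.0709 0.0714]
```

>>> arm_command(motion=[[0.0003,-0.001,0,0],[0,0,0,0],[0,0,0,0]])

```text
clock: 38.2
position: [0.4872, 0.0574, 0.1112]
orientation: [0.99, -0.144, -0.0, 0.001]
wrist_force: [-1.6, -5.7, 0.0]
opening: 0.0235
```

```bash
python3 - <<'E'
from h import *
ring()
E
```

```text
clock 38.35 avg [487.2, 57.4, 111.25, -16.61, -0.76, -6.38, 0.87, -1.64, 0.21, -0.0, 23.25] sd [0.02, 0.01, 0.01, 0.0, 0.41, 0.27, 0.34, 0.04, 0.03, 0.02, 0.18]
beta -167.1 R 70.1  z 111.3 Frad -2.5 Fcw -5.9 Fz 0.9
```

>>> arm_command(motion=[[0.0003,-0.0012,0,0],[0,0,0,0],[0,0,0,0]])

```text
clock: 38.6
position: [0.4875, 0.0581, 0.1112]
orientation: [0.99, -0.145, -0.001, 0.001]
wrist_force: [-1.7, -7.2, 0.1]
opening: 0.023
```

```bash
python3 - <<'E'
from h import *
ring()
E
```

```text
clock 38.75 avg [487.54, 58.08, 111.21, -16.62, -1.56, -7.35, 1.19, -1.8, 0.28, 0.02, 23.51] sd [0.02, 0.01, 0.01, 0.0, 0.45, 0.28, 0.57, 0.02, 0.02, 0.03, 0.27]
beta -166.5 R 70.1  z 111.2 Frad -2.3 Fcw -7.1 Fz 1.2
```

Force climbs with each step (5→6→6→7.1 N, against 2 N running drag) with no matching tray rise: the top stop. Ease back 3 mm to unload, then release and rise.

>>> arm_command(motion=[[-0.0003,0.001,0,0],[-0.0002,0.001,0,0],[-0.0002,0.001,0,0],[0,0,0,0],[0,0,0,0]])

```text
clock: 39.17
position: [0.487, 0.0569, 0.1113]
orientation: [0.99, -0.144, 0.0, -0.0]
wrist_force: [0.6, -4.4, 0.3]
opening: 0.0237
```

```bash
python3 - <<'E'
from h import *
ring()
E
```

```text
clock 39.32 avg [486.97, 56.92, 111.35, -16.56, 0.28, -4.2, -0.13, -1.14, -0.06, -0.01, 23.41] sd [0.01, 0.01, 0.01, 0.0, 0.32, 0.3, 0.15, 0.02, 0.0, 0.02, 0.13]
beta -167.5 R 70.0  z 111.3 Frad -2.3 Fcw -3.5 Fz -0.1
```

>>> arm_command(motion=[[-0.0003,0.0012,0,0],[0,0,0,0],[0,0,0,0]])

```text
clock: 39.57
position: [0.4866, 0.0562, 0.1114]
orientation: [0.99, -0.144, 0.0, -0.0]
wrist_force: [1.1, -3.5, -1.3]
opening: 0.0234
```

>>> arm_command(motion=[[0,0,0,0],[0,0,0,0],[0,0,0,0],[0,0,0,0]], hand=0.65)

```text
clock: 39.9
position: [0.4859, 0.0566, 0.1113]
orientation: [0.99, -0.144, -0.0, -0.0]
wrist_force: [-0.6, 1.2, 0.6]
opening: 0.0553
```

>>> arm_command(motion=[[0,0,-0.015,0],[0,0,-0.02,0],[0,0,-0.025,0],[0,0,-0.03,0],[0,0,-0.03,0],[0,0,-0.03,0],[0,0,0,0],[0,0,0,0]])

```text
clock: 40.57
position: [0.487, 0.0564, 0.2628]
orientation: [0.99, -0.144, 0.002, -0.001]
wrist_force: [0.1, 0.0, 0.2]
opening: 0.0554
```

```bash
python3 - <<'E'
from h import *
avg(2); tray()
p=snapshot("scene"); W=cloud(p); np.savez("/tmp/s4",**p); h=w2p(p,[.549,.0226,.11]).round().astype(int); print(h)
save(p,"s4.png",(h[0]-80,h[1]-60,h[0]+80,h[1]+60),5)
th=np.radians(-16.5-191.5); d=np.array([np.cos(th),np.sin(th)])
for r,z in ((-.006,.12),(0,.12),(.006,.12),(.025,.102),(.035,.102),(.045,.102),(.07,.148)):
    q=w2p(p,np.r_[np.array([.5482,.0229])+r*d,z]).round().astype(int); print(r,z,q,W[q[1]-1:q[1]+2,q[0]-1:q[0]+2,2].mean().round(4),p["image"][q[1],q[0]])
E
```

```text
clock 40.67 avg [485.63, 56.23, 261.07, -16.53, 0.16, 0.38, -0.51, -0.01, 0.0, 0.03, 55.64] sd [0.29, 0.07, 0.41, 0.0, 0.15, 0.33, 0.4, 0.01, 0.03, 0.0, 0.07]
scene 1732 tray pct [0.0689 0.0709 0.0725 0.0757 0.0888] rim 365 [0.0701 0.0714 0.0726]
wrist 31576 tray pct [0.0697 0.0705 0.0711 0.0722 0.0886] rim 4834 [0.0704 0.0709 0.0715]
[375 203]
-0.006 0.12 [376 201] 0.1206 [229  30  10]
0 0.12 [375 200] 0.1202 [225  27  10]
0.006 0.12 [374 198] 0.1201 [225  28  10]
0.025 0.102 [370 199] 0.1204 [228  28  10]
0.035 0.102 [368 197] 0.0817 [45 45 38]
0.045 0.102 [366 195] 0.0252 [212 125  53]
0.07 0.148 [363 174] 0.0008 [202 121  56]
```

View pics/s4.png

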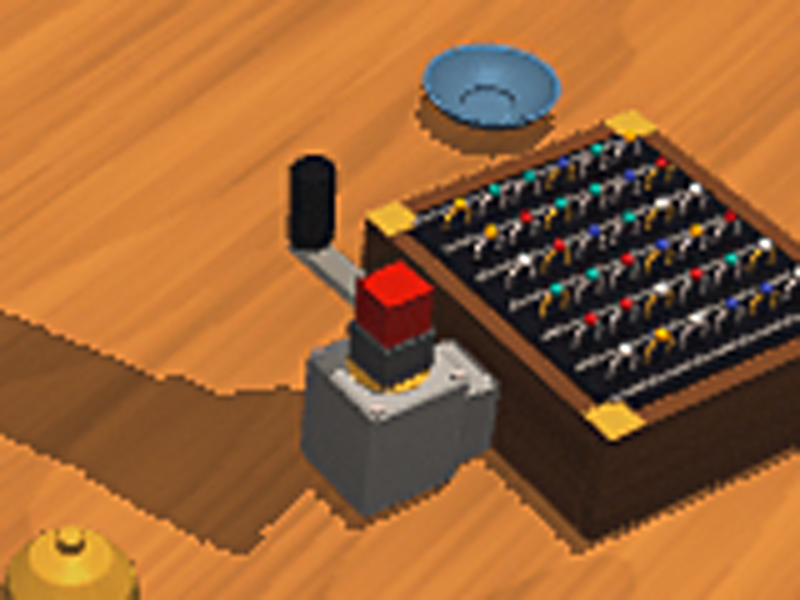

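Scene crop (pics 10): crank is down on the disc, knob upright at crop (312,200), tray level with the rim. The knob's angle looks off my prediction, so I'll check it.

```bash
python3 - <<'E'
from h import *
p=dict(np.load("/tmp/s4.npz"))
for n,x,y,z in (("knob top",312,162,.148),("knob bottom",310,240,.103),("hub top",397,285,.12)):
    q=p2w(p,x/5+295-.4,y/5+143-.4,z); d=q[:2]-[.5482,.0229]; print(n,q.round(4),np.degrees(np.arctan2(d[1],d[0])).round(1),np.hypot(*d).round(4))
w=snapshot("wrist"); np.savez("/tmp/w9",**w); W=cloud(w)
for X in ([.5482,.0229,.12],[.486,.0565,.148]):
    print(w2p(w,X))
im=w["image"].astype(int); r,g,b=im[...,0],im[...,1],im[...,2]
hz=(W[...,2]>.112)&(W[...,2]<.128)&(r>2.5*g)&(np.hypot(W[...,0]-.548,W[...,1]-.023)<.03)
kz=(W[...,2]>.136)&(W[...,2]<.156)&(np.hypot(W[...,0]-.548,W[...,1]-.023)<.1)
for n,m in (("hub",hz),("knob",kz)):
    P=W[m]
    if len(P): c=np.median(P,0); k=np.linalg.lstsq(np.c_[P[:,:2]-c[:2],np.ones(len(P))],P[:,2],rcond=None)[0]; print(n,len(P),c.round(4),"slope deg",np.degrees(k[:2]).round(1), cv2.minAreaRect((P[:,:2]*1000).astype(np.float32)))
save(w,"w9.png")
E
```

```text
knob top [0.4773 0.0427 0.148 ] 164.4 0.0736
knob bottom [0.4817 0.04   0.103 ] 165.6 0.0687
hub top [0.5463 0.0219 0.12  ] -151.4 0.0021
[343.89594336 102.27765712]
[321.13367317 219.69372767]
hub 1858 [0.5463 0.0239 0.1198] slope deg [ 2.3 -0.2] ((545.9173583984375, 23.75059700012207), (27.445877075195312, 27.301280975341797), 70.28047943115234)
knob 1073 [0.4794 0.0465 0.1433] slope deg [-3.4  0.6] ((477.54052734375, 46.40340805053711), (23.09674072265625, 23.640727996826172), 73.41552734375)
```

View pics/w9.png

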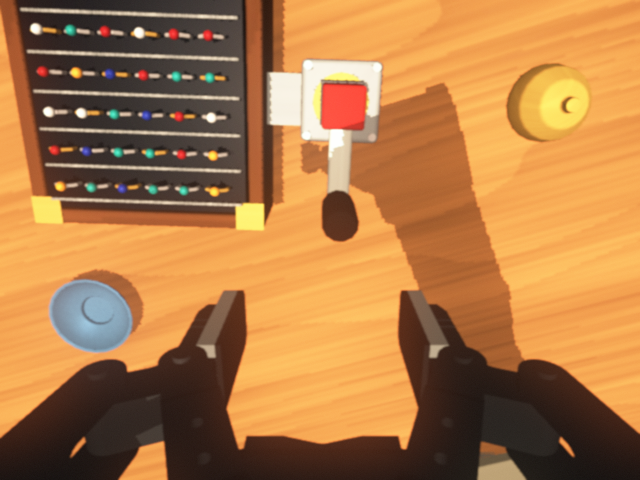

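Last wrist view (pics 11): crank on the shaft at (343,105), knob at (340,215), tray flush in the case, bell and dish where they were. The knob sits about 10° back from where I let go. That matches the socket's play of about ±6°, and the tray reading is unchanged. The gripper is clear, so I'm handing in.

```bash
python3 - <<'E'
from h import *
p=snapshot("top"); p0=dict(np.load("/tmp/top.npz")); 
for t in ("ring_box","bell","ring_cone","polish_jar","loupe","ring_dish","screwdriver"):
    print(t,[(round(d["p"],2),np.round(d["centre"],3)) for d in recognise(p,t)][:1])
d=(np.abs(p["image"].astype(int)-p0["image"]).sum(-1)>120)
for n,(u,v) in dict(box=(383,243),bell=(333,247),cone=(326,163),jar=(372,160),loupe=(419,182),dish=(152,279),driver=(397,308),decoy=(498,320)).items(): print(n,d[v-14:v+15,u-14:u+15].sum(),end=" ")
env.close_job(); print("closed",env.read_state()["clock"])
E
```

```text
ring_box [(0.87, array([ 0.5  , -0.284,  0.043]))]
bell [(0.84, array([ 0.487, -0.153,  0.033]))]
ring_cone [(0.69, array([ 0.716, -0.14 ,  0.016]))]
polish_jar [(0.63, array([ 0.718, -0.262,  0.056]))]
loupe [(0.6, array([ 0.669, -0.394,  0.02 ]))]
ring_dish [(0.78, array([0.425, 0.326, 0.014]))]
screwdriver [(0.89, array([ 0.31 , -0.314,  0.026]))]
box 0 bell 0 cone 0 jar 0 loupe 0 dish 63 driver 0 decoy 0 the job is handed in; nothing more can be done
the job is handed in; nothing more can be done
```

I took the left-most red-hubbed crank and seated it on the square shaft. I then wound it by the knob about 3.5 turns clockwise, until the tray met its top stop. I unloaded the knob, let go and moved clear, and handed in at about 41 s.

**Checks that agree**
- **Seating:** the hub top read 0.120 m at the end, as expected for a fully seated crank. It pressed on the shaft with about 9 N when it touched down.
- **Tray:** its surface read 70.5–71.1 mm against 70.9 mm for the rim in the same picture, so it is flush within the depth noise.
- **Stop:** push at the knob rose from about 2 N running drag to 7 N over a few small steps, with about 28 mm of travel in all.
- **Other things on the counter:** the top picture showed no change around the other crank or any bystander except the ring dish. There some pixels differed; I didn't look into it, but neither the arm nor the crank went near the dish.

**Checks that disagreed or stay uncertain**
- **Lean:** left alone, the crank leans about 3–4° knob-down on the shaft, both after seating and at the end. I put this down to play in the socket.
- **Knob angle:** after release the knob sat about 10° back from where I let go. I again read this as socket play, since the tray height did not change.
- **Soft stop:** the force rose only about 1 N per mm, so the exact moment of contact is inferred from force and travel together.
- **Knob pressure:** winding briefly pressed on the knob with up to about 9 N vertically. I corrected the height each time.

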